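Align a flat-edged lens ring in its jig and lock it

TASK

The round black lens ring lies in the alignment jig with its one flat edge turned the wrong way. With a fingertip resting lightly on top of it (under 20 N, or the lens cement cracks), turn it where it lies, without lifting it out, until the flat seats flush along the fixed steel alignment bar. Then slide the keeper fully home over the ring's rim, so that the ring stays flush, and leave the vials, plaster roll and pen around the jig where they are.

Things in the scene. Friction and masses are not known exactly. Their poses are not given: they have to be found in the camera images.
- jig: Grey alignment jig, fixed to the table. Origin on the table top under the centre of a seated ring; +x towards the alignment bar (roughly away from the robot), +y towards the keeper, z up. Base 8 mm thick, x -108 to +72, y -75 to +110 mm. On it, under the ring, a sprung aluminium platen, top at z 16 mm, that sinks a little under a press (about 12 N per mm, 2 mm at most). Spring housing 34 mm high at x -106 to -94.
- bar_face (a point): Middle of the face of the fixed steel bar that the flat shall lie against (jig x +44, y 0, z 21 mm). The bar runs along jig y from -60 to +60 mm, is 14 mm wide (x +44 to +58), its top at z 23 mm, 3 mm below the ring's top.
- cup_mid (a point): Middle of the sprung grey cup's concave face, at z 21 mm. The cup hugs 160 degrees of the rim on the side away from the bar (top at z 23 mm), centres the ring in jig y and always pushes it to the bar, with 5.6 N (ring seated) to 7.7 N (round rim on the bar); a press of about 7 N or more on the tread is needed to turn it.
- lens: Black ring with pale lens, one rigid disc: diameter 110, 10 mm thick, 120 g, flat top with a ribbed rubber tread, loose on the platen (underside z 16, top z 26 mm). One flat 66 mm long is cut off the rim, 44 mm from the centre. Origin: centre of the underside; own +x points square out of the flat. Starts with the flat 50 to 180 degrees from the bar, either way round.
- ring_top (a point): Centre of the ring's top face. Friction on platen, bar and cup about 0.2; fingers on the rubber tread (radius 25 to 42 mm) about 1. Centre at jig x -11 mm while the round rim is on the bar; as the flat comes within 37 degrees of the bar it moves up to x 0 (flush). Left more than about 15 degrees short it stays there; nearer it may slip home by itself or not. At flush the turning resistance about doubles.
- flat_mid (a point): Middle of the ring's flat edge, 44 mm from the ring's centre, at half its thickness (5 mm above the underside).
- keeper_tab (a point): Top centre of the keeper's upright grey grip tab: 12 mm thick along jig y, 28 mm wide along jig x, from z 31 to 61 mm; at jig x 0, y +90 mm when open. Under it a steel block and a tongue (24 mm wide, z 28 to 32 mm) pointing to the ring, its tip 7 mm outside the rim when open.
- keeper (a joint): Travel of the keeper in m: 0 open (start), 0.020 fully home at its stop, moving in jig -y; the tongue then reaches 13 mm over the ring's rim, 2 mm above it. It rubs with about 2 N and stays where it is left.
- vial_a: Small glass vial, 23 mm wide, 49 mm high, purple cap, standing behind the bar. Origin: centre of underside.
- vial_b: Small glass vial, 23 mm wide, 49 mm high, blue cap, standing behind the bar. Origin: centre of underside.
- plaster_roll: Roll of fixing plaster, 52 mm diameter, 25 mm high, beside the jig on the side away from the keeper. Origin: centre of underside.
- marker: Pen, 138 mm long, 14 mm high, lying in front of the jig. Origin: centre of underside.

How it is judged (in metres and radians):
On the way, in this order (a step that is already met when the one before it is completed fails the run):
1. the ring's flat lies flush along the alignment bar (angle between the x axis of lens and the x axis of jig, either way round below 0.04 rad and x of flat_mid in the frame of jig above 0.0422 m and x of lens in the frame of jig above -0.002 m and angle between lens's own z axis and vertical below 0.05 rad), for 0.2 s.
2. the keeper is fully home over the rim (value of joint keeper above 0.0175 m), for 0.2 s.
At the end, for the whole second after the job is handed in: The ring lies flat and at rest in the jig with its flat facing the bar, parallel to it within 0.04 rad (2.3 degrees) and touching it within 1.8 mm, and the keeper is within 2.5 mm of its stop (17.5 mm or more of its 20 mm travel) (all of step 1 and value of joint keeper above 0.0175 m and linear speed of lens below 0.01 m/s and angular speed of lens below 0.1 rad/s).
It fails at once if the fingers press or push the lens ring with more than 20 N (contact force between the fingers and lens above 20 N).
It fails at once if the ring is lifted out of the jig (more than 8 mm off the platen) or tipped more than 17 degrees (z of lens in the frame of jig above 0.024 m or angle between lens's own z axis and vertical above 0.3 rad).
It fails at once if a vial, the plaster roll or the pen is shifted by more than 25 mm (distance of any of vial_a, vial_b, plaster_roll, marker from where it was at the start of the episode above 0.025 m).
It also fails if it takes over 67 s, if anything falls off the work surface, if the arm or the gripper's body presses on something with over 40 N, if the wrist force passes 120 N, or if a joint passes its speed limit or range.

ROBOT

A 7-joint arm with a two-finger parallel gripper is mounted at the origin on a cart in front of the work surface, level with it; the furniture and walls round the work are solid. World frame = base frame: x ahead of the robot, y to its left, z up, the work surface at z = 0. Lengths are in mm, angles in rad, forces in N, time in s.
With the tool pointing down it reaches from about 400 to 875 mm from the base axis. Payload 6.5 kg.
Tool frame: the origin (TCP) lies midway between the tips of the shut fingers; the grasp point (between the pads) lies 19 mm behind it (hold_point_z is the distance from the TCP to the grasp point, in mm); z points along the fingers, y is the line along which they close (so a half turn about z gives the same grasp; the last joint's range is limited). The gripper opens to 88 mm and grips with 3 to 60 N. Pads are 18 mm wide; open, the fingers measure 123 mm over their backs; the gripper's body (75 mm by 187 mm) begins 45 mm behind the grasp point.
Start: joints at [1.192, 0.536, -0.004, 1.538, 0.003, 1.067, -0.071], TCP at [200.016, -618.453, 238.716] pointing down, gripper open.
Joint ranges: [-2.7, 2.7], [-0.37, 2.16], [-1.27, 1.26], [0.24, 2.4], [-1.31, 4.45], [0.19, 1.91], [-2.76, 2.76]. Speed limits (rad/s): [2.39, 2.39, 3.14, 3.14, 3.14, 3.14, 3.14].

INTERFACE

Orientations are given as a rotation vector (axis times angle).
In Python, from station import * gives the robot as it stands. The module is installed in compiled form; this text tells all that it offers.
- The arm moves only by the tool send_rows, never from a script. Its argument "rows" is a list of rows, each an object of numbers: "x", "y", "z": the shift along the tool's x, y, z in mm; "ax", "ay", "az": the turn, a rotation vector about the tool's x, y, z in rad. A call has 1 to 10 rows; each row is the pose to reach, as a shift and turn from the pose commanded when the call began, along the tool's axes at that moment; what a row does not reach only later rows make up. A row lasts 1/12 s, in which the tool goes at most 41.7 mm and 7.16 degrees, less where a joint would pass 70% of its speed; a pose out of reach is approached as far as the arm can. A call with a gripper value outside its range is refused whole. "gripper" is the opening, from -1 (shut) to 1 (fully open), set as the call begins (left out, the last holds). The fingers move at their own pace and stop on an object; "force" is the grip in N (left out, the last holds). Time passes only in rows, so rows that repeat a pose let the fingers close. It gives the time, the measured TCP pose, the force, the opening and the grip force at its end, in the units of the state.
- read_state(): the state, without advancing time (a new reading comes with each control period).
- grab_frame(name): name is "scene" or "top" or "wrist"; returns a dict with "color" (384x512x3 uint8, red, green, blue), "fx", "fy", "cx", "cy" (pixels), "D" ([k1, k2, p1, p2, k3] as OpenCV has them; the pictures are not rectified), "T" (4x4, takes a point from camera to world coordinates). Camera axes: x right, y down, z forward; pixel columns grow to the right and rows downward; lengths in mm; the calibration is good to about 2 mm. A picture is of the moment at which its call begins. There is no depth.
- close_job(): hands the job in; it is judged then, once.
Trained networks look in a picture, given as the dict that the camera call returned (one of the last four; its "shot" number tells which), for a name from the list of things; names that differ only in an ending like _2 or _b are one class to them, and where a whole thing is asked for, a point or a joint stands for the part that bears it (a point fixed in the world has none). Each returns a list of dicts, best first, with "p" (0 to 1); they miss things now and then, are a little off and sometimes report something else, mostly with a low value. They report only what shows in the picture. A call takes as long as a camera call.
- regions_of(picture, name): "pixels" (384x512 bool, what is visible of it) and "centre" ([column, row] in pixels, amid what is visible of it).
The state is a dict: "t": time; "qpos": joint angles; "joint_vel": joint speeds; "effort": joint torques, N m; "eef_pos": TCP position; "ee_rot": TCP orientation; "contact_force": force on the tool from outside, world axes, zero at the start; "torque": the same for the moment, N m; "finger_gap": opening from 0.0 (shut) to 1.0 (fully open); "grasp_force": force on a finger pad.
Only numpy, scipy, OpenCV 4.12 (cv2) and the standard library are available. Lean on these libraries where they do the work, as an engineer would, in place of code of your own. Each camera call takes 0.05 s, during which the arm holds its last target. There are 200 camera calls.

## Working session

There is one attempt and no reset: what is moved stays moved. The work goes in short steps, Python scripts to look and compute and a tool call to move; the robot and the scene stay as the last step left them, time stands still between calls to the robot, and variables do not carry over. Pictures are saved under pics/ and viewed, at most 10 in all, crops included, and the job is handed in when it is done.

Besides the shell and the picture viewer there is one more tool, called after "Emit:" by a JSON object that holds its "name" and its "arguments", one argument or row to a line. send_rows: Moves the arm, as the interface text tells. Its arguments: {"type":"object","properties":{"rows":{"type":"array","items":{"type":"object","properties":{"x":{"type":"number"},"y":{"type":"number"},"z":{"type":"number"},"ax":{"type":"number"},"ay":{"type":"number"},"az":{"type":"number"}}}},"gripper":{"type":"number"},"force":{"type":"number"}},"required":["rows"]}

```bash
mkdir -p pics
cat > h.py <<'E'
from station import *
import numpy as np, cv2
from scipy.spatial.transform import Rotation as R
def ray(f,px):
    K=np.array([[f['fx'],0,f['cx']],[0,f['fy'],f['cy']],[0,0,1.]])
    n=cv2.undistortPoints(np.array(px,float).reshape(-1,1,2),K,np.array(f['D'],float)).reshape(-1,2)
    T=np.array(f['T']); d=np.c_[n,np.ones(len(n))]@T[:3,:3].T
    return T[:3,3],d
def onz(f,px,z):
    o,d=ray(f,px); return o+d*((z-o[2])/d[:,2])[:,None]
def proj(f,P):
    K=np.array([[f['fx'],0,f['cx']],[0,f['fy'],f['cy']],[0,0,1.]]);T=np.linalg.inv(np.array(f['T']))
    return cv2.projectPoints(np.array(P,float).reshape(-1,3),cv2.Rodrigues(T[:3,:3])[0],T[:3,3],K,np.array(f['D'],float))[0].reshape(-1,2)
def save(f,n): cv2.imwrite('pics/'+n+'.png',f['color'][:,:,::-1])
def tri(a,pa,b,pb):
    A=np.zeros((3,3));v=np.zeros(3)
    for f,p in((a,pa),(b,pb)):
        o,d=ray(f,[p]);d=d[0]/np.linalg.norm(d[0]);M=np.eye(3)-np.outer(d,d);A+=M;v+=M@o
    return np.linalg.solve(A,v)
E
python3 - <<'E'
from h import *
np.set_printoptions(precision=2,suppress=True)
s=read_state();print(s)
F={}
for n in('scene','top','wrist'):
    f=F[n]=grab_frame(n);print(n,np.array(f['T']).round(3).tolist(),f['fx'])
    for k in('jig','lens','keeper_tab','cup_mid','keeper','vial_a','vial_b','plaster_roll','marker'):
        for r in regions_of(f,k)[:2]: print(' ',k,round(r['p'],2),r['centre'],r['pixels'].sum())
cv2.imwrite('pics/a.png',np.hstack([F['scene']['color'],F['top']['color']])[:,:,::-1][:, :])
im=cv2.imread('pics/a.png');cv2.imwrite('pics/a.png',cv2.resize(im,(800,300),interpolation=cv2.INTER_AREA))
save(F['top'],'top0')
E
```

```text
{'t': 0.0, 'qpos': array([ 1.19,  0.54, -0.  ,  1.54,  0.  ,  1.07, -0.07]), 'joint_vel': array([ 0.,  0., -0.,  0., -0.,  0.,  0.]), 'effort': array([ -0.  , -57.1 ,   0.99, -25.16,  -0.06,   0.02,   0.  ]), 'eef_pos': array([ 199.83, -617.89,  237.87]), 'ee_rot': array([-3.1 , -0.49,  0.  ]), 'contact_force': array([-0.09,  0.15, -0.28]), 'torque': array([0.  , 0.01, 0.03]), 'grasp_force': 0.0, 'finger_gap': 1.0004746304038756}
scene [[-0.823, -0.39, 0.412, 222.534], [-0.567, 0.55, -0.613, 559.237], [0.013, -0.739, -0.674, 645.653], [0.0, 0.0, 0.0, 1.0]] 385.03003060821425
  jig 0.72 [218.2, 233.3] 3671
  lens 0.86 [224.1, 215.1] 1339
  keeper_tab 0.71 [186.7, 225.4] 266
  cup_mid 0.6 [233.1, 232.1] 271
  keeper 0.78 [187.1, 226.3] 258
  vial_a 0.58 [193.0, 191.3] 172
  vial_a 0.48 [219.3, 181.5] 126
  vial_b 0.58 [193.0, 191.3] 172
  vial_b 0.48 [219.3, 181.5] 126
  plaster_roll 0.89 [278.1, 206.4] 407
  marker 0.74 [270.7, 251.1] 350
top [[-0.0, -0.985, 0.172, 422.842], [-1.0, 0.001, 0.006, 37.358], [-0.006, -0.172, -0.985, 901.017], [0.0, 0.0, 0.0, 1.0]] 361.52148744843873
  jig 0.66 [217.5, 189.7] 3832
  lens 0.82 [237.1, 178.3] 1478
  keeper_tab 0.63 [207.8, 160.7] 177
  keeper_tab 0.28 [245.0, 136.8] 101
  cup_mid 0.63 [239.1, 199.0] 288
  keeper 0.71 [208.6, 160.5] 146
  vial_a 0.5 [270.1, 141.5] 101
  vial_a 0.43 [242.7, 136.5] 64
  vial_b 0.5 [270.1, 141.5] 101
  vial_b 0.43 [242.7, 136.5] 64
  plaster_roll 0.75 [279.3, 211.1] 337
  marker 0.56 [240.0, 234.7] 282
wrist [[0.309, -0.914, -0.264, 267.526], [-0.951, -0.297, -0.086, -596.579], [0.0, 0.278, -0.961, 384.336], [0.0, 0.0, 0.0, 1.0]] 273.00729852540826
```

Run:
```python
import cv2
im=cv2.imread('pics/top0.png')[110:260,170:330];cv2.imwrite('pics/top0c.png',cv2.resize(im,(640,600),interpolation=cv2.INTER_CUBIC))
```

```text
(no output)
```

View pics/top0c.png

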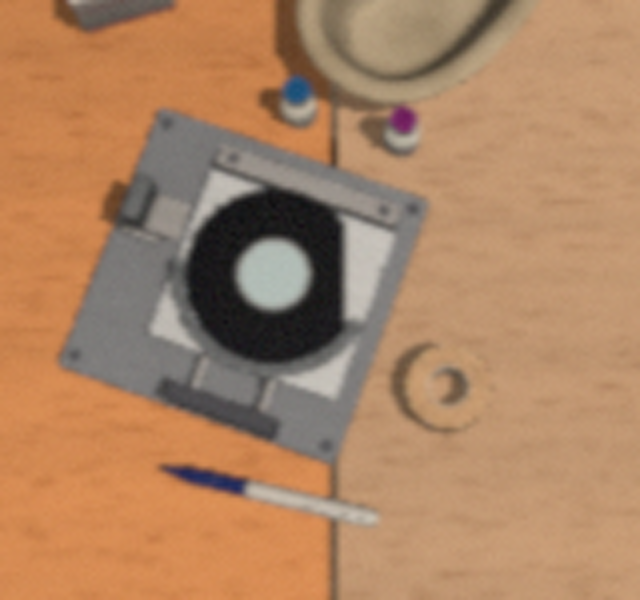

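Run:
```python
from h import *
np.set_printoptions(precision=1,suppress=True)
a=grab_frame('scene');b=grab_frame('top')
c=np.array([[162,112],[427,205],[335,460],[62,360]])/4+[170,110]
W=onz(b,c,8)
J=np.array([[72,110],[72,-75],[-108,-75],[-108,110.]])
print(W)
for i in range(4): print(np.linalg.norm(W[i]-W[(i+1)%4]),end=' ')
A=J-J.mean(0);B=W[:,:2]-W[:,:2].mean(0)
th=np.arctan2((A[:,0]*B[:,1]-A[:,1]*B[:,0]).sum(),(A*B).sum());Rm=np.array([[np.cos(th),-np.sin(th)],[np.sin(th),np.cos(th)]])
t=W[:,:2].mean(0)-Rm@J.mean(0);print('\nyaw',th,'org',t,'res',B-A@Rm.T)
for k in('lens','keeper_tab','plaster_roll','cup_mid'):
    p=[regions_of(f,k)[0]['centre'] for f in(a,b)]
    P=tri(a,p[0],b,p[1]);print(k,P,'jig',Rm.T@(P[:2]-t))
save(a,'scene0');im=a['color'][110:300,100:360,::-1];cv2.imwrite('pics/s0c.png',cv2.resize(im,(780,570),interpolation=cv2.INTER_CUBIC))
```

```text
[[713.1 159.6   8. ]
 [651.3 -10.1   8. ]
 [489.7  48.3   8. ]
 [552.2 218.6   8. ]]
180.55637617793985 171.7893220219153 181.43352769670136 171.37233058956227 
yaw -0.3496563673441476 org [612.5  81.5] res [[-4.7 -0.6]
 [-3.1  3.6]
 [ 4.4  0.2]
 [ 3.5 -3.2]]
lens [600.3  91.6  21.8] jig [-14.9   5.3]
keeper_tab [652.5 160.3  24.4] jig [10.6 87.8]
plaster_roll [540.6 -26.6   4.1] jig [ -30.4 -126.2]
cup_mid [560.4 102.    9.9] jig [-55.9   1.4]
```

View pics/s0c.png

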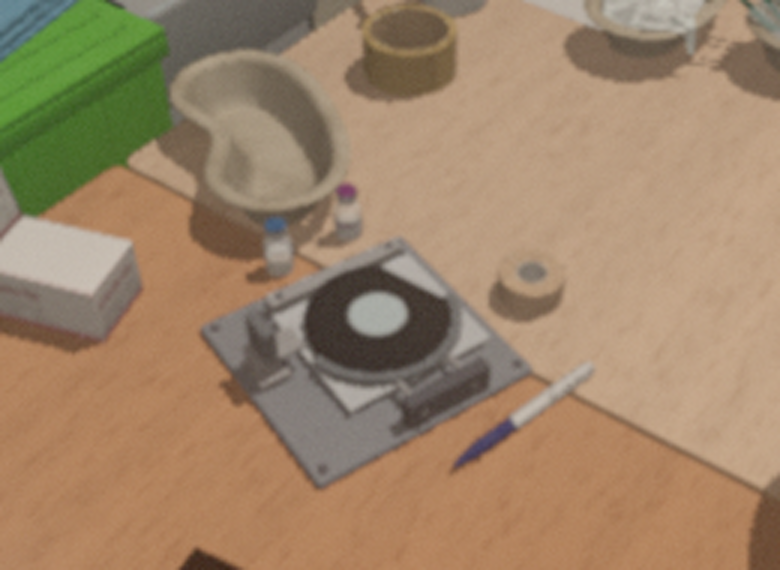

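Emit:
{"name": "send_rows", "arguments": {
  "rows": [
    {"x":29,"y":-27,"z":-15},
    {"x":59,"y":-54,"z":-20},
    {"x":88,"y":-81,"z":-20},
    {"x":118,"y":-108,"z":-20},
    {"x":147,"y":-135,"z":-20},
    {"x":177,"y":-161,"z":-20},
    {"x":206,"y":-188,"z":-20},
    {"x":236,"y":-215,"z":-20},
    {"x":265,"y":-242,"z":-20},
    {"x":295,"y":-269,"z":-20}
  ],
  "gripper": 0.1
}}

```text
validation failed for argument at $.ro...
```

Emit:
{"name": "send_rows", "arguments": {
  "rows": [
    {"x":29,"y":-27},
    {"x":59,"y":-54},
    {"x":88,"y":-81},
    {"x":118,"y":-108},
    {"x":147,"y":-135},
    {"x":177,"y":-161},
    {"x":206,"y":-188},
    {"x":236,"y":-215},
    {"x":265,"y":-242},
    {"x":295,"y":-269}
  ]
}}

```text
validation failed for argument at $.ro...
```

Emit:
{"name": "send_rows", "arguments": {
  "rows": [
    {"z":40},
    {"z":70},
    {"z":70}
  ]
}}

```text
validation failed for argument at $.ro...
```

Run:
```python
from h import *
np.set_printoptions(precision=3,suppress=True)
s=read_state();print(s['eef_pos'],s['ee_rot'],s['qpos'],s['finger_gap'],s['t'],s['contact_force'])
f=grab_frame('wrist');save(f,'w1');np.save('w1.npy',f,allow_pickle=True)
for k in('jig','lens','ring_top','keeper_tab','cup_mid','plaster_roll','marker'):
    for r in regions_of(f,k)[:1]: print(k,round(r['p'],2),r['centre'],r['pixels'].sum())
cv2.imwrite('pics/w1b.png',cv2.resize(f['color'][:,:,::-1],(800,600),interpolation=cv2.INTER_CUBIC))
```

```text
[ 200.034 -618.462  238.762] [3.103 0.489 0.   ] [ 1.192  0.536 -0.004  1.538  0.003  1.067 -0.071] 1.0024055050238991 2.0 [ 0.112  1.025 -0.849]
```

View pics/w1b.png

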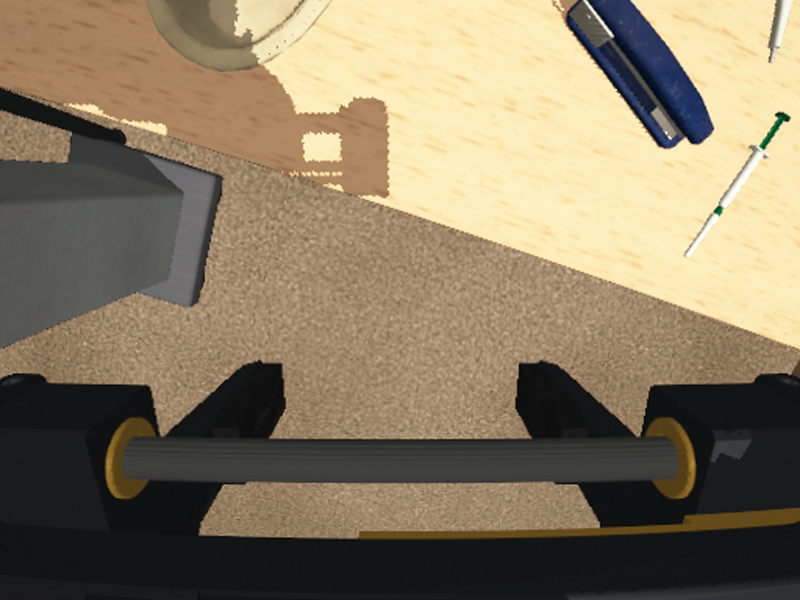

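Emit:
{"name": "send_rows", "arguments": {
  "rows": [
    {"x":27,"y":-27,"z":-15,"ax":0,"ay":0,"az":0},
    {"x":54,"y":-54,"z":-20,"ax":0,"ay":0,"az":0},
    {"x":80,"y":-81,"z":-20,"ax":0,"ay":0,"az":0},
    {"x":107,"y":-108,"z":-20,"ax":0,"ay":0,"az":0},
    {"x":133,"y":-135,"z":-20,"ax":0,"ay":0,"az":0},
    {"x":160,"y":-162,"z":-20,"ax":0,"ay":0,"az":0},
    {"x":186,"y":-189,"z":-20,"ax":0,"ay":0,"az":0},
    {"x":213,"y":-216,"z":-20,"ax":0,"ay":0,"az":0},
    {"x":239,"y":-243,"z":-20,"ax":0,"ay":0,"az":0},
    {"x":265,"y":-270,"z":-20,"ax":0,"ay":0,"az":0}
  ],
  "gripper": 0.1
}}

```text
t: 3.23
eef_pos: [369.6, -278.4, 259.0]
ee_rot: [3.103, 0.489, 0.001]
contact_force: [1.5, 0.1, 0.5]
finger_gap: 0.55
grasp_force: 0.0
```

Emit:
{"name": "send_rows", "arguments": {
  "rows": [
    {"x":27,"y":-27,"z":0,"ax":0,"ay":0,"az":0},
    {"x":54,"y":-54,"z":0,"ax":0,"ay":0,"az":0},
    {"x":80,"y":-81,"z":0,"ax":0,"ay":0,"az":0},
    {"x":107,"y":-108,"z":0,"ax":0,"ay":0,"az":0},
    {"x":133,"y":-135,"z":0,"ax":0,"ay":0,"az":0},
    {"x":160,"y":-162,"z":0,"ax":0,"ay":0,"az":0},
    {"x":186,"y":-189,"z":0,"ax":0,"ay":0,"az":0},
    {"x":213,"y":-216,"z":20,"ax":0,"ay":0,"az":0},
    {"x":239,"y":-243,"z":40,"ax":0,"ay":0,"az":0},
    {"x":262,"y":-269,"z":60,"ax":0,"ay":0,"az":0}
  ]
}}

```text
t: 4.07
eef_pos: [536.7, 57.7, 198.9]
ee_rot: [3.103, 0.489, 0.003]
contact_force: [-0.1, -0.3, 0.4]
finger_gap: 0.553
grasp_force: 0.0
```

Emit:
{"name": "send_rows", "arguments": {
  "rows": [
    {"x":0,"y":0,"z":0,"ax":0,"ay":0,"az":0},
    {"x":0,"y":0,"z":0,"ax":0,"ay":0,"az":0}
  ]
}}

```text
t: 4.23
eef_pos: [534.8, 58.4, 197.8]
ee_rot: [-3.101, -0.496, 0.004]
contact_force: [-0.4, 0.0, 0.6]
finger_gap: 0.552
grasp_force: 0.0
```

Run:
```python
from h import *
np.set_printoptions(precision=3,suppress=True)
s=read_state();print(s['eef_pos'],s['ee_rot'],s['qpos'],s['finger_gap'],s['t'],s['contact_force'])
f=grab_frame('wrist');save(f,'w2');np.save('w2.npy',f,allow_pickle=True)
for k in('lens','keeper_tab','cup_mid'):
    for r in regions_of(f,k)[:1]: print(k,round(r['p'],2),r['centre'],r['pixels'].sum())
cv2.imwrite('pics/w2b.png',cv2.resize(f['color'][:,:,::-1],(800,600),interpolation=cv2.INTER_CUBIC))
```

```text
[534.764  58.404 197.799] [-3.101 -0.496  0.004] [ 0.106  0.427 -0.377  1.855  0.194  0.898 -1.617] 0.5521106619574788 4.2333 [-0.364  0.007  0.57 ]
keeper_tab 0.59 [191.0, 57.7] 1081
cup_mid 0.78 [219.4, 155.6] 1239
```

View pics/w2b.png

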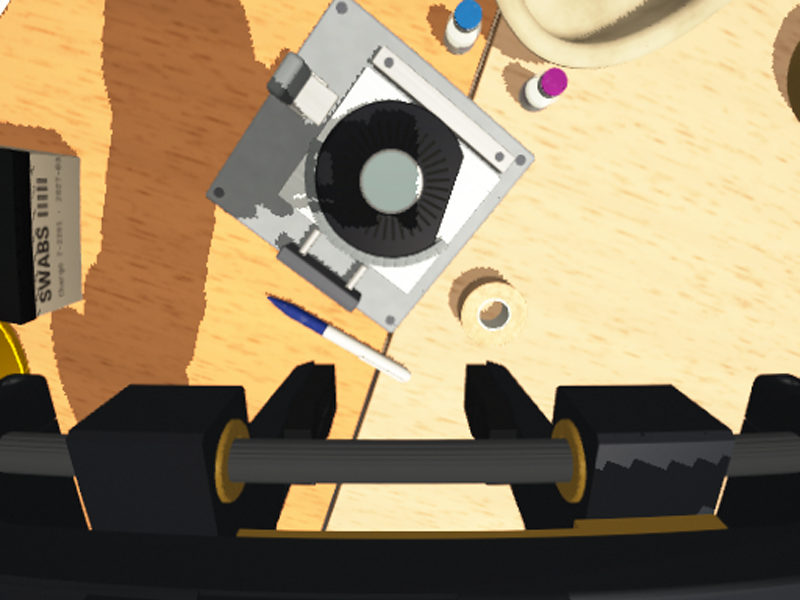

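```bash
cat > fit.py <<'E'
from h import *
from scipy.optimize import least_squares
def w(p,P):
    c,s=np.cos(p[2]),np.sin(p[2]);P=np.array(P,float)
    return np.c_[p[0]+c*P[:,0]-s*P[:,1],p[1]+s*P[:,0]+c*P[:,1],P[:,2]]
def fit(f,pts,px,p0=(612,82,-.35)):
    r=least_squares(lambda p:(proj(f,w(p,pts))-px).ravel(),p0,loss='soft_l1');return r.x,r.fun.reshape(-1,2)
def lenspx(f,near,rad=25):
    c=f['color'].astype(int);m=((c.min(2)>100)).astype(np.uint8)
    n,l,st,ce=cv2.connectedComponentsWithStats(m);return ce,st
E
python3 - <<'E'
from fit import *
np.set_printoptions(precision=2,suppress=True)
f=np.load('w2.npy',allow_pickle=True).item();k=512/800
im=f['color'];hsv=cv2.cvtColor(im,cv2.COLOR_RGB2HSV)
# pale lens: region connected to (392,181)*k of non dark
m=(im.min(2)>90).astype(np.uint8);n,l,st,ce=cv2.connectedComponentsWithStats(m);i=l[int(181*k),int(392*k)];print('pale',ce[i],st[i])
L=ce[i]
pts=[[72,-75,8],[-108,-75,8],[-108,110,8],[51,0,23],[-11,0,26]]
px=np.array([[534*k,158*k],[393*k,330*k],[207*k,193*k],[444*k,110*k],L])
p,r=fit(f,pts,px);print(p,r)
P=onz(f,[L],26);print('lens at z26',P)
t=np.load('w2.npy',allow_pickle=True)
b=grab_frame('top');im=b['color'];m=(im.min(2)>110).astype(np.uint8);n,l,st,ce=cv2.connectedComponentsWithStats(m);i=l[178,238];print('top pale',ce[i],st[i],onz(b,[ce[i]],26))
print('tri',tri(f,L,b,ce[i]))
tp=np.array([[162,112],[427,205],[335,460],[62,360]])/4+[170,110]
p2,r2=fit(b,[[72,110,8],[72,-75,8],[-108,-75,8],[-108,110,8],[-11,0,26]],np.vstack([tp,ce[i]]));print(p2,r2)
for q in(p,p2):print('bar_mid',w(q,[[44,0,21]]),'tab',w(q,[[0,90,61]]),'lens',w(q,[[-11,0,26]]))
# flat direction: black-blob
d=onz(f,np.array([[462,155],[437,235]])*k,26);print('flat ends',d)
v=d[1]-d[0];nrm=np.arctan2(v[0],-v[1]);print('flat normal yaw',nrm,'or',nrm+np.pi, np.linalg.norm(v))
E
```

```text
pale [250.16 115.79] [ 230   96   41   41 1310]
[614.99  84.44  -0.35] [[ 2.64 -0.85]
 [-1.56  2.95]
 [-3.24  0.54]
 [ 1.11 -0.44]
 [-0.04  0.04]]
lens at z26 [[604.71  88.18  26.  ]]
top pale [227.1  199.23] [     0      0    512    384 141592] [[551.3  113.29  26.  ]]
tri [ 597.36  114.75 -226.32]
[610.19  82.52  -0.35] [[ -0.56  -0.95]
 [  1.02  -0.29]
 [ -0.38   2.73]
 [ -1.81   2.23]
 [ 11.19 -19.48]]
bar_mid [[656.32  69.36  21.  ]] tab [[645.82 168.99  61.  ]] lens [[604.65  88.21  26.  ]]
bar_mid [[651.51  67.4   21.  ]] tab [[641.11 167.04  61.  ]] lens [[599.86  86.3   26.  ]]
flat ends [[637.47  45.99  26.  ]
 [578.76  43.97  26.  ]]
flat normal yaw -1.5363828612033235 or 1.6052097923864697 58.738829386939436
```

Run:
```python
from fit import *
np.set_printoptions(precision=2,suppress=True)
f=np.load('w2.npy',allow_pickle=True).item()
im=cv2.imread('pics/top0.png');g=im.min(2)
m=(g>90).astype(np.uint8);m2=np.zeros_like(m);cv2.circle(m2,(238,178),14,1,-1);m&=m2
n,l,st,ce=cv2.connectedComponentsWithStats(m);i=l[178,238];print(ce[i],st[i])
b=grab_frame('top')
print(onz(b,[ce[i]],26),tri(f,[250.16,115.79],b,ce[i]))
s=read_state();Rt=R.from_rotvec(s['ee_rot']).as_matrix();print(Rt,s['eef_pos'])
T=np.array(f['T']);print('cam rel',Rt.T@(T[:3,3]-s['eef_pos']))
# black ring outline ellipse check on wrist
```

```text
[237.97 178.24] [229 170  19  18 267]
[[603.66  87.11  26.  ]] [604.82  87.89  20.06]
[[ 0.95  0.31  0.  ]
 [ 0.31 -0.95 -0.  ]
 [ 0.    0.   -1.  ]] [535.57  54.56 199.81]
cam rel [  71.82   -4.02 -143.39]
```

Run:
```python
from fit import *
np.set_printoptions(precision=2,suppress=True)
for j in range(3):
    s=read_state();f=grab_frame('wrist');Rt=R.from_rotvec(s['ee_rot']).as_matrix();T=np.array(f['T'])
    im=f['color'];m=(im.min(2)>90).astype(np.uint8);n,l,st,ce=cv2.connectedComponentsWithStats(m);i=l[115,250]
    print(s['t'],s['eef_pos'],s['ee_rot'],s['qpos'],Rt.T@(T[:3,3]-s['eef_pos']),ce[i],st[i],onz(f,[ce[i]],26))
np.save('w3.npy',f,allow_pickle=True)
```

```text
4.5333 [535.57  54.56 199.81] [3.1  0.49 0.  ] [ 0.11  0.42 -0.38  1.86  0.19  0.9  -1.62] [  70.96   -0.03 -145.61] [245.72 115.92] [ 226   96   41   41 1272] [[604.73  88.41  26.  ]]
4.5833 [535.52  54.79 199.71] [3.1  0.49 0.  ] [ 0.11  0.42 -0.38  1.86  0.19  0.9  -1.62] [  70.98   -0.04 -145.64] [245.97 115.98] [ 227   96   40   41 1271] [[604.69  88.41  26.  ]]
4.6333 [535.51  55.07 199.63] [3.1  0.49 0.  ] [ 0.11  0.42 -0.38  1.86  0.19  0.9  -1.62] [  70.95   -0.01 -145.61] [246.21 115.99] [ 227   96   40   41 1275] [[604.68  88.45  26.  ]]
```

Emit:
{"name": "send_rows", "arguments": {
  "rows": [
    {"x":37,"y":-4,"z":10,"ax":0,"ay":0,"az":0},
    {"x":75,"y":-9,"z":20,"ax":0,"ay":0,"az":0},
    {"x":75,"y":-9,"z":55,"ax":0,"ay":0,"az":0},
    {"x":75,"y":-9,"z":90,"ax":0,"ay":0,"az":0},
    {"x":75,"y":-9,"z":120,"ax":0,"ay":0,"az":0},
    {"x":75,"y":-9,"z":145,"ax":0,"ay":0,"az":0},
    {"x":75,"y":-9,"z":155,"ax":0,"ay":0,"az":0},
    {"x":75,"y":-9,"z":160,"ax":0,"ay":0,"az":0},
    {"x":75,"y":-9,"z":160,"ax":0,"ay":0,"az":0},
    {"x":75,"y":-9,"z":160,"ax":0,"ay":0,"az":0}
  ],
  "gripper": 0.3
}}

```text
t: 5.52
eef_pos: [605.0, 87.8, 40.4]
ee_rot: [-3.103, -0.489, -0.003]
contact_force: [-0.2, 0.7, -0.4]
finger_gap: 0.652
grasp_force: 0.0
```

Emit:
{"name": "send_rows", "arguments": {
  "rows": [
    {"x":0,"y":0,"z":0,"ax":0,"ay":0,"az":0},
    {"x":0,"y":0,"z":0,"ax":0,"ay":0,"az":0},
    {"x":0,"y":0,"z":0,"ax":0,"ay":0,"az":0},
    {"x":0,"y":0,"z":0,"ax":0,"ay":0,"az":0},
    {"x":0,"y":0,"z":0,"ax":0,"ay":0,"az":0}
  ]
}}

```text
t: 5.93
eef_pos: [604.1, 87.7, 39.4]
ee_rot: [3.103, 0.489, 0.001]
contact_force: [0.1, 0.9, 0.2]
finger_gap: 0.651
grasp_force: 0.0
```

Run:
```python
from fit import *
np.set_printoptions(precision=3,suppress=True)
f=grab_frame('wrist');s=read_state();print(s['eef_pos'],s['ee_rot'],s['qpos'],s['finger_gap'],s['t'],s['contact_force'])
np.save('w4.npy',f,allow_pickle=True)
cv2.imwrite('pics/w4b.png',cv2.resize(f['color'][120:,100:412,::-1],None,fx=2,fy=2,interpolation=cv2.INTER_CUBIC))
```

```text
[604.062  87.705  39.296] [3.103 0.489 0.001] [-0.008  0.756 -0.293  1.742  0.317  0.69  -1.729] 0.6487083798140271 5.9833 [ 0.023 -0.921 -1.033]
```

View pics/w4b.png

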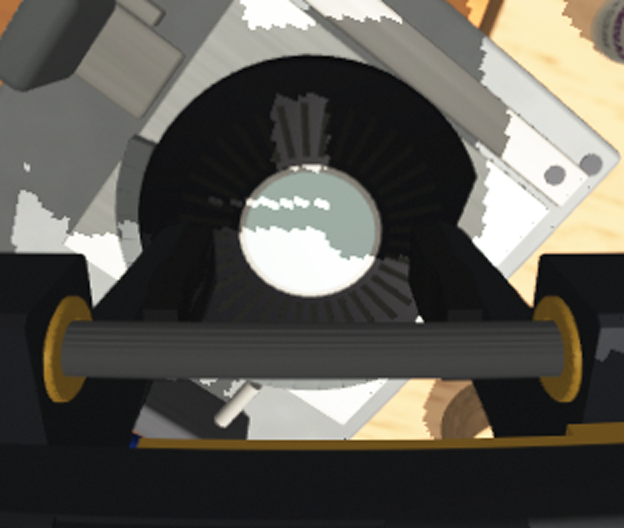

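Emit:
{"name": "send_rows", "arguments": {
  "rows": [
    {"x":0,"y":0,"z":6,"ax":0,"ay":0,"az":0},
    {"x":0,"y":0,"z":10,"ax":0,"ay":0,"az":0},
    {"x":0,"y":0,"z":11,"ax":0,"ay":0,"az":0},
    {"x":0,"y":0,"z":11,"ax":0,"ay":0,"az":0},
    {"x":0,"y":0,"z":11,"ax":0,"ay":0,"az":0},
    {"x":0,"y":0,"z":11,"ax":0,"ay":0,"az":0}
  ]
}}

```text
t: 6.48
eef_pos: [604.0, 87.8, 28.0]
ee_rot: [-3.103, -0.49, -0.0]
contact_force: [-0.1, 0.2, -0.3]
finger_gap: 0.652
grasp_force: 0.0
```

Emit:
{"name": "send_rows", "arguments": {
  "rows": [
    {"x":0,"y":0,"z":0.5,"ax":0,"ay":0,"az":0},
    {"x":0,"y":0,"z":1,"ax":0,"ay":0,"az":0},
    {"x":0,"y":0,"z":1,"ax":0,"ay":0,"az":0},
    {"x":0,"y":0,"z":1,"ax":0,"ay":0,"az":0}
  ]
}}

```text
t: 6.82
eef_pos: [603.9, 87.7, 27.1]
ee_rot: [3.103, 0.489, 0.0]
contact_force: [-0.4, 0.2, 0.3]
finger_gap: 0.653
grasp_force: 0.0
```

Emit:
{"name": "send_rows", "arguments": {
  "rows": [
    {"x":0,"y":0,"z":0.4,"ax":0,"ay":0,"az":0},
    {"x":0,"y":0,"z":0.7,"ax":0,"ay":0,"az":0},
    {"x":0,"y":0,"z":0.7,"ax":0,"ay":0,"az":0},
    {"x":0,"y":0,"z":0.7,"ax":0,"ay":0,"az":0}
  ]
}}

```text
t: 7.15
eef_pos: [604.0, 87.7, 26.5]
ee_rot: [3.103, 0.489, 0.0]
contact_force: [-1.3, -1.0, 1.0]
finger_gap: 0.649
grasp_force: 1.1
```

Emit:
{"name": "send_rows", "arguments": {
  "rows": [
    {"x":0,"y":0,"z":0.3,"ax":0,"ay":0,"az":0},
    {"x":0,"y":0,"z":0.5,"ax":0,"ay":0,"az":0},
    {"x":0,"y":0,"z":0.5,"ax":0,"ay":0,"az":0},
    {"x":0,"y":0,"z":0.5,"ax":0,"ay":0,"az":0}
  ]
}}

```text
t: 7.48
eef_pos: [604.0, 87.7, 26.2]
ee_rot: [3.103, 0.489, 0.0]
contact_force: [-1.0, -0.3, 5.0]
finger_gap: 0.645
grasp_force: 2.8
```

Emit:
{"name": "send_rows", "arguments": {
  "rows": [
    {"x":0,"y":0,"z":0.3,"ax":0,"ay":0,"az":0},
    {"x":0,"y":0,"z":0.6,"ax":0,"ay":0,"az":0},
    {"x":0,"y":0,"z":0.6,"ax":0,"ay":0,"az":0},
    {"x":0,"y":0,"z":0.6,"ax":0,"ay":0,"az":0},
    {"x":0,"y":0,"z":0.6,"ax":0,"ay":0,"az":0}
  ]
}}

```text
t: 7.9
eef_pos: [604.0, 87.8, 25.9]
ee_rot: [3.103, 0.489, 0.0]
contact_force: [-3.1, -1.2, 7.9]
finger_gap: 0.653
grasp_force: 4.2
```

Emit:
{"name": "send_rows", "arguments": {
  "rows": [
    {"x":0,"y":0,"z":0.3,"ax":0,"ay":0,"az":0},
    {"x":0,"y":0,"z":0.3,"ax":0,"ay":0,"az":0},
    {"x":0,"y":0,"z":0.3,"ax":0,"ay":0,"az":-0.04},
    {"x":0,"y":0,"z":0.3,"ax":0,"ay":0,"az":-0.08},
    {"x":0,"y":0,"z":0.3,"ax":0,"ay":0,"az":-0.12},
    {"x":0,"y":0,"z":0.3,"ax":0,"ay":0,"az":-0.16},
    {"x":0,"y":0,"z":0.3,"ax":0,"ay":0,"az":-0.2},
    {"x":0,"y":0,"z":0.3,"ax":0,"ay":0,"az":-0.2}
  ]
}}

```text
t: 8.57
eef_pos: [605.4, 88.3, 25.9]
ee_rot: [-3.038, -0.8, -0.005]
contact_force: [0.5, 0.1, 6.2]
finger_gap: 0.652
grasp_force: 3.0
```

Run:
```python
from fit import *
np.set_printoptions(precision=3,suppress=True)
s=read_state();print(s['eef_pos'],s['ee_rot'],s['qpos'],s['contact_force'],s['torque'])
f=grab_frame('wrist');save(f,'w5');np.save('w5.npy',f,allow_pickle=True)
a=np.load('w4.npy',allow_pickle=True).item()
cv2.imwrite('pics/w5b.png',np.hstack([cv2.resize(x['color'][120:320,100:412,::-1],(400,256),interpolation=cv2.INTER_CUBIC) for x in(a,f)]))
```

```text
[605.386  88.342  25.877] [-3.038 -0.8   -0.005] [ 0.021  0.785 -0.335  1.739  0.378  0.678 -1.576] [0.468 0.132 6.177] [ 0.079 -0.082  0.16 ]
```

View pics/w5b.png

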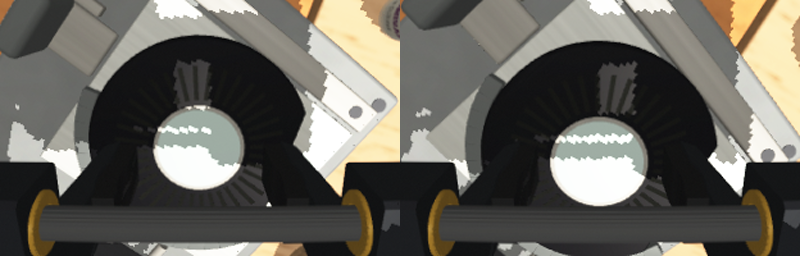

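```bash
cat > ang.py <<'E'
from fit import *
def edges(f,p=(614.8,84.2,-.35),near=None):
    im=f['color'];g=im.max(2).astype(np.float32)
    # pale centre by threshold near predicted position
    c0=proj(f,[[604.7,88.4,26]])[0] if near is None else proj(f,[near])[0]
    m=(im.min(2)>85).astype(np.uint8);n,l,st,ce=cv2.connectedComponentsWithStats(m);i=l[int(c0[1]),int(c0[0])]
    cnt=cv2.findContours((l==i).astype(np.uint8),0,1)[0];cnt=max(cnt,key=len)
    (u,v),_,_=cv2.fitEllipse(cv2.convexHull(cnt)) if len(cnt)>5 else ((c0),0,0)
    C=onz(f,[[u,v]],26)[0];out=[]
    for d in range(-180,180,4):
        a=np.radians(d)+p[2];r=np.arange(36,62,.5)
        P=np.c_[C[0]+r*np.cos(a),C[1]+r*np.sin(a),0*r+26];q=proj(f,P)
        val=cv2.remap(g,q[:,0].astype(np.float32).reshape(1,-1),q[:,1].astype(np.float32).reshape(1,-1),1)[0]
        b=np.where(val>62)[0];out.append((d,r[b[0]] if len(b) else 99))
    c,s=np.cos(p[2]),np.sin(p[2]);D=C[:2]-np.array(p[:2])
    return C,(c*D[0]+s*D[1],-s*D[0]+c*D[1]),out
def show(f,**k):
    C,J,o=edges(f,**k);print('C',C.round(1),'jig',np.round(J,1))
    print(' '.join(f'{d}:{r:.0f}' for d,r in o if -140<=d<=140))
E
python3 - <<'E'
from ang import *
for n in('w3','w4','w5'):show(np.load(n+'.npy',allow_pickle=True).item())
E
```

```text
C [604.7  88.5  26. ] jig [-11.    0.5]
-140:55 -136:54 -132:54 -128:48 -124:42 -120:44 -116:38 -112:42 -108:43 -104:38 -100:43 -96:36 -92:42 -88:42 -84:38 -80:44 -76:44 -72:42 -68:42 -64:43 -60:44 -56:44 -52:45 -48:46 -44:48 -40:50 -36:52 -32:54 -28:54 -24:54 -20:54 -16:55 -12:55 -8:54 -4:54 0:54 4:54 8:54 12:54 16:55 20:54 24:54 28:54 32:54 36:54 40:54 44:54 48:54 52:54 56:54 60:54 64:54 68:54 72:54 76:54 80:54 84:54 88:54 92:54 96:54 100:55 104:55 108:56 112:56 116:55 120:55 124:55 128:56 132:55 136:55 140:55
C [605.1  88.6  26. ] jig [-10.6   0.9]
-140:40 -136:40 -132:40 -128:40 -124:42 -120:42 -116:44 -112:46 -108:48 -104:50 -100:53 -96:42 -92:42 -88:38 -84:36 -80:99 -76:99 -72:99 -68:99 -64:61 -60:56 -56:52 -52:48 -48:47 -44:48 -40:50 -36:52 -32:54 -28:54 -24:54 -20:54 -16:55 -12:54 -8:55 -4:55 0:54 4:55 8:55 12:55 16:55 20:55 24:55 28:55 32:42 36:36 40:55 44:36 48:55 52:55 56:55 60:55 64:54 68:54 72:54 76:54 80:54 84:54 88:54 92:54 96:54 100:55 104:55 108:55 112:55 116:55 120:55 124:55 128:54 132:54 136:55 140:60
C [605.4  88.9  26. ] jig [-10.5   1.2]
-140:36 -136:36 -132:36 -128:36 -124:36 -120:36 -116:36 -112:36 -108:36 -104:36 -100:36 -96:38 -92:37 -88:40 -84:42 -80:46 -76:36 -72:37 -68:99 -64:99 -60:99 -56:99 -52:99 -48:58 -44:54 -40:50 -36:52 -32:54 -28:54 -24:54 -20:54 -16:54 -12:54 -8:54 -4:54 0:54 4:54 8:54 12:55 16:54 20:54 24:54 28:36 32:41 36:36 40:42 44:36 48:36 52:55 56:55 60:55 64:55 68:54 72:55 76:54 80:54 84:54 88:54 92:54 96:54 100:55 104:55 108:55 112:54 116:54 120:54 124:54 128:54 132:54 136:54 140:54
```

Emit:
{"name": "send_rows", "arguments": {
  "rows": [
    {"x":0,"y":0,"z":-2.5,"ax":0,"ay":0,"az":0},
    {"x":0,"y":0,"z":-2.5,"ax":0,"ay":0,"az":0},
    {"x":0,"y":0,"z":-2.5,"ax":0,"ay":0,"az":0},
    {"x":0,"y":0,"z":-2.5,"ax":0,"ay":0,"az":0}
  ]
}}

```text
t: 8.95
eef_pos: [603.5, 87.6, 27.1]
ee_rot: [3.039, 0.797, -0.001]
contact_force: [-0.5, -0.5, -0.0]
finger_gap: 0.651
grasp_force: 0.0
```

Emit:
{"name": "send_rows", "arguments": {
  "rows": [
    {"x":0,"y":0,"z":0,"ax":0,"ay":0,"az":0},
    {"x":0,"y":0,"z":0,"ax":0,"ay":0,"az":0},
    {"x":0,"y":0,"z":0,"ax":0,"ay":0,"az":0},
    {"x":0,"y":0,"z":1.5,"ax":0,"ay":0,"az":0},
    {"x":0,"y":0,"z":2.5,"ax":0,"ay":0,"az":0},
    {"x":0,"y":0,"z":2.5,"ax":0,"ay":0,"az":0},
    {"x":0,"y":0,"z":2.5,"ax":0,"ay":0,"az":0},
    {"x":0,"y":0,"z":2.5,"ax":0,"ay":0,"az":0}
  ],
  "gripper": 0.45
}}

```text
t: 9.62
eef_pos: [604.1, 87.8, 25.6]
ee_rot: [3.039, 0.797, 0.0]
contact_force: [-2.3, -0.9, 7.2]
finger_gap: 0.724
grasp_force: 3.8
```

Emit:
{"name": "send_rows", "arguments": {
  "rows": [
    {"x":0,"y":0,"z":0.3,"ax":0,"ay":0,"az":0},
    {"x":0,"y":0,"z":0.3,"ax":0,"ay":0,"az":0},
    {"x":0,"y":0,"z":0.3,"ax":0,"ay":0,"az":0},
    {"x":0,"y":0,"z":0.3,"ax":0,"ay":0,"az":0}
  ]
}}

```text
t: 9.95
eef_pos: [604.1, 87.8, 25.6]
ee_rot: [3.039, 0.797, 0.0]
contact_force: [-3.6, 0.3, 10.2]
finger_gap: 0.723
grasp_force: 5.0
```

Emit:
{"name": "send_rows", "arguments": {
  "rows": [
    {"x":0,"y":0,"z":0.15,"ax":0,"ay":0,"az":0},
    {"x":0,"y":0,"z":0.15,"ax":0,"ay":0,"az":-0.04},
    {"x":0,"y":0,"z":0.15,"ax":0,"ay":0,"az":-0.08},
    {"x":0,"y":0,"z":0.15,"ax":0,"ay":0,"az":-0.12},
    {"x":0,"y":0,"z":0.15,"ax":0,"ay":0,"az":-0.16},
    {"x":0,"y":0,"z":0.15,"ax":0,"ay":0,"az":-0.2}
  ]
}}

```text
t: 10.45
eef_pos: [606.2, 89.2, 25.9]
ee_rot: [-2.943, -1.098, -0.008]
contact_force: [3.3, 2.3, 4.4]
finger_gap: 0.725
grasp_force: 2.6
```

Run:
```python
from ang import *
s=read_state();print(s['eef_pos'],s['ee_rot'],s['contact_force'],s['torque'])
show(grab_frame('wrist'))
```

```text
[606.19436153  89.19007421  25.92810261] [-2.94261407 -1.09843356 -0.00827687] [3.30737603 2.30130036 4.43702298] [ 0.71221872 -0.50070385 -0.16788927]
C [605.4  88.9  26. ] jig [-10.4   1.2]
-140:36 -136:36 -132:36 -128:36 -124:36 -120:36 -116:36 -112:36 -108:36 -104:36 -100:36 -96:36 -92:36 -88:36 -84:36 -80:36 -76:38 -72:41 -68:44 -64:48 -60:36 -56:62 -52:36 -48:99 -44:99 -40:99 -36:99 -32:58 -28:54 -24:54 -20:54 -16:54 -12:54 -8:54 -4:54 0:54 4:54 8:54 12:54 16:54 20:54 24:41 28:36 32:36 36:41 40:36 44:40 48:36 52:46 56:54 60:55 64:55 68:55 72:55 76:55 80:54 84:54 88:54 92:54 96:54 100:54 104:54 108:54 112:55 116:55 120:55 124:55 128:54 132:54 136:54 140:54
```

Emit:
{"name": "send_rows", "arguments": {
  "rows": [
    {"x":0,"y":0,"z":0,"ax":0,"ay":0,"az":0},
    {"x":0,"y":0,"z":0,"ax":0,"ay":0,"az":0},
    {"x":0,"y":0,"z":0,"ax":0,"ay":0,"az":0},
    {"x":0,"y":0,"z":0,"ax":0,"ay":0,"az":0}
  ]
}}

```text
t: 10.83
eef_pos: [606.1, 89.1, 25.9]
ee_rot: [-2.944, -1.096, -0.008]
contact_force: [1.9, 1.9, 6.2]
finger_gap: 0.724
grasp_force: 3.2
```

Run:
```python
from ang import *
s=read_state();print(s['eef_pos'],s['ee_rot'],s['contact_force'],s['torque'])
f=grab_frame('top');c=proj(f,[[605,88,26]])[0];print(c)
x,y=c.astype(int);cv2.imwrite('pics/t2.png',cv2.resize(f['color'][y-40:y+40,x-50:x+50,::-1],None,fx=5,fy=5,interpolation=cv2.INTER_CUBIC))
```

```text
[606.13127746  89.10422233  25.92200644] [-2.94359039 -1.09623395 -0.00782522] [1.85323521 1.93613968 6.16162039] [ 0.39686978 -0.35437876 -0.0535148 ]
[237.61767397 177.71445606]
```

View pics/t2.png

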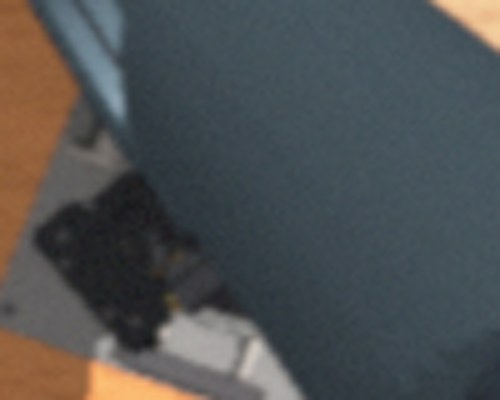

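Emit:
{"name": "send_rows", "arguments": {
  "rows": [
    {"x":0,"y":0,"z":-10,"ax":0,"ay":0,"az":0},
    {"x":-10,"y":0,"z":-40,"ax":0,"ay":0,"az":0},
    {"x":-30,"y":0,"z":-70,"ax":0,"ay":0,"az":0},
    {"x":-40,"y":0,"z":-70,"ax":0,"ay":0,"az":0},
    {"x":-40,"y":0,"z":-70,"ax":0,"ay":0,"az":0},
    {"x":-40,"y":0,"z":-70,"ax":0,"ay":0,"az":0}
  ]
}}

```text
t: 11.38
eef_pos: [573.2, 60.9, 94.3]
ee_rot: [2.944, 1.095, -0.001]
contact_force: [-0.3, 0.2, -0.8]
finger_gap: 0.725
grasp_force: 0.0
```

Run:
```python
from ang import *
s=read_state();print(s['eef_pos'],s['ee_rot'],s['contact_force'],s['torque'],s['qpos'])
f=grab_frame('wrist');np.save('w6.npy',f,allow_pickle=True);show(f)
```

```text
[573.23676686  60.90099138  94.32739027] [ 2.94433440e+00  1.09480732e+00 -1.13297750e-03] [-0.34035992  0.20619015 -0.82274993] [-0.03086998 -0.02590977 -0.00867009] [ 0.13740864  0.64845818 -0.43404207  1.81446435  0.3774033   0.76188275
 -1.35477656]
C [604.6  88.5  26. ] jig [-11.1   0.6]
-140:36 -136:36 -132:36 -128:36 -124:42 -120:36 -116:36 -112:36 -108:36 -104:42 -100:36 -96:36 -92:36 -88:36 -84:42 -80:36 -76:41 -72:36 -68:38 -64:42 -60:40 -56:42 -52:44 -48:44 -44:42 -40:45 -36:49 -32:52 -28:54 -24:54 -20:55 -16:56 -12:55 -8:55 -4:54 0:54 4:54 8:55 12:55 16:56 20:55 24:54 28:54 32:54 36:54 40:54 44:54 48:54 52:54 56:54 60:54 64:54 68:54 72:54 76:54 80:54 84:54 88:54 92:54 96:54 100:56 104:55 108:55 112:55 116:55 120:55 124:55 128:55 132:55 136:55 140:55
```

Emit:
{"name": "send_rows", "arguments": {
  "rows": [
    {"x":20,"y":0,"z":25,"ax":0,"ay":0,"az":0},
    {"x":41,"y":0,"z":50,"ax":0,"ay":0,"az":0},
    {"x":41,"y":0,"z":64,"ax":0,"ay":0,"az":0},
    {"x":41,"y":0,"z":67,"ax":0,"ay":0,"az":0},
    {"x":41,"y":0,"z":68,"ax":0,"ay":0,"az":0},
    {"x":41,"y":0,"z":69,"ax":0,"ay":0,"az":0},
    {"x":41,"y":0,"z":69.7,"ax":0,"ay":0,"az":0},
    {"x":41,"y":0,"z":69.7,"ax":0,"ay":0,"az":0},
    {"x":41,"y":0,"z":69.7,"ax":0,"ay":0,"az":0}
  ]
}}

```text
t: 12.18
eef_pos: [605.1, 91.5, 25.6]
ee_rot: [-2.94, -1.099, -0.004]
contact_force: [-0.8, 4.9, 9.4]
finger_gap: 0.724
grasp_force: 4.6
```

Run:
```python
from ang import *
np.set_printoptions(precision=3,suppress=True)
s=read_state();print(s['eef_pos'],s['ee_rot'],s['contact_force'],s['torque'],s['joint_vel'])
```

```text
[605.067  91.528  25.624] [-2.94  -1.099 -0.004] [-0.76   4.88   9.375] [0.769 0.176 0.007] [-0.001 -0.    -0.     0.003  0.    -0.001  0.001]
```

Emit:
{"name": "send_rows", "arguments": {
  "rows": [
    {"x":0,"y":0,"z":-3,"ax":0,"ay":0,"az":0},
    {"x":0,"y":0,"z":-3,"ax":0,"ay":0,"az":0},
    {"x":0,"y":0,"z":-3,"ax":0,"ay":0,"az":0},
    {"x":0,"y":0,"z":-3,"ax":0,"ay":0,"az":0},
    {"x":0,"y":0,"z":-3,"ax":0,"ay":0,"az":0},
    {"x":0,"y":0,"z":-3,"ax":0,"ay":0,"az":0},
    {"x":0,"y":0,"z":-3,"ax":0,"ay":0,"az":0},
    {"x":0,"y":0,"z":-3,"ax":0,"ay":0,"az":0}
  ]
}}

```text
t: 12.85
eef_pos: [604.6, 88.3, 27.6]
ee_rot: [2.944, 1.096, -0.0]
contact_force: [1.2, 0.1, -0.5]
finger_gap: 0.726
grasp_force: 0.0
```

Emit:
{"name": "send_rows", "arguments": {
  "rows": [
    {"x":0,"y":0,"z":1.5,"ax":0,"ay":0,"az":0},
    {"x":0,"y":0,"z":2.2,"ax":0,"ay":0,"az":0},
    {"x":0,"y":0,"z":2.8,"ax":0,"ay":0,"az":0},
    {"x":0,"y":0,"z":3.2,"ax":0,"ay":0,"az":0},
    {"x":0,"y":0,"z":3.2,"ax":0,"ay":0,"az":0},
    {"x":0,"y":0,"z":3.2,"ax":0,"ay":0,"az":0}
  ]
}}

```text
t: 13.35
eef_pos: [605.0, 88.5, 25.7]
ee_rot: [2.944, 1.096, 0.001]
contact_force: [-2.8, -0.9, 11.4]
finger_gap: 0.729
grasp_force: 5.4
```

Emit:
{"name": "send_rows", "arguments": {
  "rows": [
    {"x":0,"y":0,"z":0.05,"ax":0,"ay":0,"az":-0.02},
    {"x":0,"y":0,"z":0.1,"ax":0,"ay":0,"az":-0.04},
    {"x":0,"y":0,"z":0.15,"ax":0,"ay":0,"az":-0.06},
    {"x":0,"y":0,"z":0.2,"ax":0,"ay":0,"az":-0.08},
    {"x":0,"y":0,"z":0.25,"ax":0,"ay":0,"az":-0.1}
  ]
}}

```text
t: 13.77
eef_pos: [605.0, 88.6, 25.5]
ee_rot: [2.885, 1.242, 0.001]
contact_force: [-2.6, -0.4, 11.2]
finger_gap: 0.721
grasp_force: 5.8
```

Run:
```python
from ang import *
np.set_printoptions(precision=3,suppress=True)
s=read_state();print(s['eef_pos'],s['ee_rot'],s['contact_force'],s['torque'],s['qpos'])
```

```text
[605.018  88.615  25.515] [2.885 1.242 0.001] [-2.573 -0.354 11.194] [-0.139  0.696 -0.278] [ 0.071  0.8   -0.407  1.734  0.456  0.702 -1.337]
```

Emit:
{"name": "send_rows", "arguments": {
  "rows": [
    {"x":0,"y":0,"z":0.02,"ax":0,"ay":0,"az":-0.02},
    {"x":0,"y":0,"z":0.04,"ax":0,"ay":0,"az":-0.04},
    {"x":0,"y":0,"z":0.06,"ax":0,"ay":0,"az":-0.06},
    {"x":0,"y":0,"z":0.08,"ax":0,"ay":0,"az":-0.08},
    {"x":0,"y":0,"z":0.1,"ax":0,"ay":0,"az":-0.1},
    {"x":0,"y":0,"z":0.1,"ax":0,"ay":0,"az":-0.12},
    {"x":0,"y":0,"z":0.1,"ax":0,"ay":0,"az":-0.14},
    {"x":0,"y":0,"z":0.1,"ax":0,"ay":0,"az":-0.16},
    {"x":0,"y":0,"z":0.1,"ax":0,"ay":0,"az":-0.18},
    {"x":0,"y":0,"z":0.1,"ax":0,"ay":0,"az":-0.2}
  ]
}}

```text
t: 14.6
eef_pos: [605.0, 88.7, 25.5]
ee_rot: [2.747, 1.524, 0.001]
contact_force: [-2.8, -0.3, 11.8]
finger_gap: 0.725
grasp_force: 5.9
```

Run:
```python
from ang import *
np.set_printoptions(precision=3,suppress=True)
s=read_state();print(s['eef_pos'],s['ee_rot'],s['contact_force'],s['torque'],s['qpos'])
show(grab_frame('wrist'))
```

```text
[605.029  88.651  25.503] [2.747 1.524 0.001] [-2.841 -0.292 11.824] [-0.184  0.716 -0.284] [ 0.103  0.811 -0.454  1.732  0.505  0.717 -1.174]
C [605.3  89.6  26. ] jig [-10.7   1.8]
-140:37 -136:36 -132:36 -128:36 -124:36 -120:36 -116:36 -112:36 -108:36 -104:36 -100:36 -96:36 -92:36 -88:36 -84:36 -80:36 -76:36 -72:36 -68:36 -64:37 -60:36 -56:38 -52:36 -48:49 -44:36 -40:62 -36:36 -32:99 -28:99 -24:99 -20:99 -16:57 -12:54 -8:54 -4:54 0:54 4:54 8:54 12:54 16:54 20:54 24:54 28:54 32:45 36:42 40:42 44:38 48:40 52:54 56:54 60:54 64:54 68:54 72:54 76:54 80:54 84:54 88:54 92:54 96:54 100:54 104:54 108:54 112:54 116:54 120:54 124:54 128:54 132:54 136:54 140:54
```

Emit:
{"name": "send_rows", "arguments": {
  "rows": [
    {"x":0,"y":0,"z":0,"ax":0,"ay":0,"az":-0.025},
    {"x":0,"y":0,"z":0,"ax":0,"ay":0,"az":-0.05},
    {"x":0,"y":0,"z":0,"ax":0,"ay":0,"az":-0.075},
    {"x":0,"y":0,"z":0,"ax":0,"ay":0,"az":-0.1},
    {"x":0,"y":0,"z":0,"ax":0,"ay":0,"az":-0.125},
    {"x":0,"y":0,"z":0,"ax":0,"ay":0,"az":-0.15},
    {"x":0,"y":0,"z":0,"ax":0,"ay":0,"az":-0.175},
    {"x":0,"y":0,"z":0,"ax":0,"ay":0,"az":-0.2},
    {"x":0,"y":0,"z":0,"ax":0,"ay":0,"az":-0.225},
    {"x":0,"y":0,"z":0,"ax":0,"ay":0,"az":-0.25}
  ]
}}

```text
t: 15.48
eef_pos: [605.3, 88.5, 25.5]
ee_rot: [2.535, 1.854, 0.001]
contact_force: [-3.1, -1.4, 11.4]
finger_gap: 0.726
grasp_force: 5.7
```

Run:
```python
from ang import *
np.set_printoptions(precision=3,suppress=True)
s=read_state();print(s['eef_pos'],s['ee_rot'],s['contact_force'],s['torque'],s['qpos'])
show(grab_frame('wrist'))
Rt=R.from_rotvec(s['ee_rot']).as_matrix();print(Rt,Rt.T@[np.cos(-.35),np.sin(-.35),0])
```

```text
[605.276  88.518  25.519] [2.535 1.854 0.001] [-3.059 -1.401 11.394] [-0.144  0.588 -0.271] [ 0.142  0.825 -0.512  1.73   0.565  0.738 -0.968]
C [605.2  89.7  26. ] jig [-10.9   1.9]
-140:36 -136:36 -132:37 -128:36 -124:36 -120:36 -116:36 -112:36 -108:36 -104:36 -100:36 -96:36 -92:36 -88:36 -84:36 -80:36 -76:36 -72:36 -68:36 -64:36 -60:36 -56:36 -52:36 -48:36 -44:36 -40:40 -36:42 -32:36 -28:36 -24:60 -20:99 -16:99 -12:99 -8:99 -4:60 0:56 4:54 8:54 12:54 16:54 20:54 24:54 28:54 32:54 36:54 40:54 44:54 48:47 52:54 56:54 60:54 64:54 68:54 72:54 76:54 80:54 84:54 88:54 92:54 96:54 100:55 104:54 108:55 112:54 116:54 120:54 124:54 128:54 132:54 136:54 140:54
[[ 0.303  0.953  0.001]
 [ 0.953 -0.303 -0.   ]
 [ 0.     0.001 -1.   ]] [-0.042  0.999  0.001]
```

Emit:
{"name": "send_rows", "arguments": {
  "rows": [
    {"x":0,"y":0,"z":0,"ax":0,"ay":0,"az":-0.02},
    {"x":0,"y":0.1,"z":0,"ax":0,"ay":0,"az":-0.04},
    {"x":0,"y":0.2,"z":0,"ax":0,"ay":0,"az":-0.06},
    {"x":0,"y":0.4,"z":0,"ax":0,"ay":0,"az":-0.08},
    {"x":0,"y":0.6,"z":0,"ax":0,"ay":0,"az":-0.1},
    {"x":0,"y":0.9,"z":0,"ax":0,"ay":0,"az":-0.12},
    {"x":0,"y":1.2,"z":0,"ax":0,"ay":0,"az":-0.14},
    {"x":0,"y":1.5,"z":0,"ax":0,"ay":0,"az":-0.16},
    {"x":0,"y":1.8,"z":0,"ax":0,"ay":0,"az":-0.18},
    {"x":0,"y":2.1,"z":0,"ax":0,"ay":0,"az":-0.2}
  ]
}}

```text
t: 16.37
eef_pos: [607.0, 88.2, 25.5]
ee_rot: [2.337, 2.099, 0.001]
contact_force: [-3.5, -0.4, 11.7]
finger_gap: 0.726
grasp_force: 5.9
```

Run:
```python
from ang import *
np.set_printoptions(precision=3,suppress=True)
s=read_state();print(s['eef_pos'],s['ee_rot'],s['contact_force'],s['torque'],s['qpos'])
f=grab_frame('wrist');np.save('w7.npy',f,allow_pickle=True);show(f)
Rt=R.from_rotvec(s['ee_rot']).as_matrix();print(Rt.T@[np.cos(-.35),np.sin(-.35),0])
```

```text
[606.98   88.223  25.504] [2.337 2.099 0.001] [-3.489 -0.384 11.661] [-0.102  0.727 -0.097] [ 0.173  0.84  -0.558  1.723  0.61   0.758 -0.798]
C [606.5  89.1  26. ] jig [-9.5  1.8]
-140:36 -136:36 -132:46 -128:36 -124:39 -120:36 -116:36 -112:36 -108:36 -104:36 -100:36 -96:36 -92:36 -88:36 -84:36 -80:36 -76:36 -72:36 -68:36 -64:36 -60:36 -56:36 -52:36 -48:36 -44:36 -40:36 -36:36 -32:36 -28:39 -24:42 -20:46 -16:52 -12:60 -8:99 -4:99 0:99 4:99 8:60 12:56 16:54 20:54 24:54 28:54 32:54 36:54 40:54 44:54 48:54 52:54 56:54 60:54 64:54 68:54 72:54 76:54 80:54 84:54 88:54 92:54 96:54 100:55 104:55 108:55 112:55 116:55 120:54 124:54 128:54 132:54 136:54 140:54
[-0.24   0.971  0.001]
```

Emit:
{"name": "send_rows", "arguments": {
  "rows": [
    {"x":-0.1,"y":0.3,"z":0,"ax":0,"ay":0,"az":-0.02},
    {"x":-0.2,"y":0.7,"z":0,"ax":0,"ay":0,"az":-0.04},
    {"x":-0.3,"y":1.1,"z":0,"ax":0,"ay":0,"az":-0.06},
    {"x":-0.4,"y":1.5,"z":0,"ax":0,"ay":0,"az":-0.08},
    {"x":-0.5,"y":1.9,"z":0,"ax":0,"ay":0,"az":-0.1},
    {"x":-0.6,"y":2.3,"z":0,"ax":0,"ay":0,"az":-0.12},
    {"x":-0.7,"y":2.7,"z":0,"ax":0,"ay":0,"az":-0.14},
    {"x":-0.8,"y":3.1,"z":0,"ax":0,"ay":0,"az":-0.16},
    {"x":-0.9,"y":3.6,"z":0,"ax":0,"ay":0,"az":-0.18},
    {"x":-1,"y":4,"z":0,"ax":0,"ay":0,"az":-0.2}
  ]
}}

```text
t: 17.25
eef_pos: [610.4, 87.0, 25.4]
ee_rot: [-2.115, -2.322, -0.0]
contact_force: [-5.1, -0.7, 11.0]
finger_gap: 0.725
grasp_force: 6.2
```

Run:
```python
from ang import *
np.set_printoptions(precision=3,suppress=True)
s=read_state();print(s['eef_pos'],s['ee_rot'],s['contact_force'],s['torque'],s['qpos'])
f=grab_frame('wrist');np.save('w8.npy',f,allow_pickle=True);show(f,near=[610,87,26])
Rt=R.from_rotvec(s['ee_rot']).as_matrix();print(Rt.T@[np.cos(-.35),np.sin(-.35),0])
```

```text
[610.407  86.998  25.434] [-2.115 -2.322 -0.   ] [-5.055 -0.745 11.029] [-0.039  0.829 -0.044] [ 0.204  0.858 -0.602  1.711  0.653  0.783 -0.622]
C [609.8  87.9  26. ] jig [-6.   1.8]
-140:99 -136:99 -132:99 -128:36 -124:36 -120:46 -116:36 -112:38 -108:36 -104:36 -100:36 -96:36 -92:36 -88:36 -84:36 -80:36 -76:36 -72:36 -68:36 -64:36 -60:36 -56:36 -52:36 -48:36 -44:36 -40:36 -36:36 -32:36 -28:36 -24:36 -20:36 -16:40 -12:43 -8:47 -4:53 0:60 4:99 8:99 12:99 16:99 20:60 24:55 28:54 32:54 36:54 40:54 44:54 48:54 52:54 56:54 60:54 64:54 68:54 72:54 76:54 80:54 84:54 88:54 92:54 96:54 100:55 104:55 108:55 112:55 116:55 120:54 124:55 128:54 132:54 136:54 140:54
[-0.429  0.903 -0.   ]
```

Emit:
{"name": "send_rows", "arguments": {
  "rows": [
    {"x":-0.2,"y":0.5,"z":0,"ax":0,"ay":0,"az":-0.02},
    {"x":-0.5,"y":1,"z":0,"ax":0,"ay":0,"az":-0.04},
    {"x":-0.7,"y":1.5,"z":0,"ax":0,"ay":0,"az":-0.06},
    {"x":-1,"y":2.1,"z":0,"ax":0,"ay":0,"az":-0.08},
    {"x":-1.3,"y":2.7,"z":0,"ax":0,"ay":0,"az":-0.1},
    {"x":-1.5,"y":3.2,"z":0,"ax":0,"ay":0,"az":-0.12},
    {"x":-1.7,"y":3.7,"z":0,"ax":0,"ay":0,"az":-0.14},
    {"x":-1.9,"y":4.1,"z":0,"ax":0,"ay":0,"az":-0.15},
    {"x":-1.9,"y":4.1,"z":0,"ax":0,"ay":0,"az":-0.15}
  ]
}}

```text
t: 18.05
eef_pos: [614.1, 85.7, 25.4]
ee_rot: [-1.935, -2.474, 0.001]
contact_force: [-6.6, -0.4, 14.0]
finger_gap: 0.726
grasp_force: 6.5
```

Run:
```python
from ang import *
np.set_printoptions(precision=3,suppress=True)
s=read_state();print(s['eef_pos'],s['ee_rot'],s['contact_force'],s['torque'],s['qpos'])
f=grab_frame('wrist');np.save('w9.npy',f,allow_pickle=True);show(f,near=[613,86,26])
Rt=R.from_rotvec(s['ee_rot']).as_matrix();print(Rt.T@[np.cos(-.35),np.sin(-.35),0])
```

```text
[614.145  85.676  25.367] [-1.935 -2.474  0.001] [-6.627 -0.424 13.952] [0.002 1.017 0.27 ] [ 0.227  0.874 -0.635  1.699  0.683  0.804 -0.486]
C [613.3  86.7  26. ] jig [-2.3  1.8]
-140:60 -136:99 -132:99 -128:99 -124:99 -120:60 -116:36 -112:47 -108:36 -104:40 -100:36 -96:37 -92:36 -88:36 -84:36 -80:36 -76:36 -72:36 -68:36 -64:36 -60:36 -56:36 -52:36 -48:36 -44:36 -40:36 -36:36 -32:36 -28:36 -24:36 -20:36 -16:36 -12:36 -8:39 -4:42 0:47 4:52 8:60 12:99 16:99 20:99 24:99 28:60 32:56 36:54 40:54 44:54 48:54 52:54 56:54 60:54 64:54 68:54 72:54 76:54 80:54 84:54 88:54 92:54 96:54 100:54 104:54 108:55 112:54 116:55 120:54 124:54 128:54 132:54 136:54 140:54
[-0.559  0.829 -0.001]
```

Emit:
{"name": "send_rows", "arguments": {
  "rows": [
    {"x":-0.2,"y":0.3,"z":-0.2,"ax":0,"ay":0,"az":-0.015},
    {"x":-0.4,"y":0.6,"z":-0.25,"ax":0,"ay":0,"az":-0.03},
    {"x":-0.6,"y":0.9,"z":-0.25,"ax":0,"ay":0,"az":-0.045},
    {"x":-0.8,"y":1.2,"z":-0.25,"ax":0,"ay":0,"az":-0.06},
    {"x":-0.8,"y":1.2,"z":-0.25,"ax":0,"ay":0,"az":-0.06}
  ]
}}

```text
t: 18.52
eef_pos: [615.5, 84.8, 25.5]
ee_rot: [-1.86, -2.531, 0.001]
contact_force: [-7.0, -0.9, 12.0]
finger_gap: 0.725
grasp_force: 6.3
```

Run:
```python
from ang import *
np.set_printoptions(precision=3,suppress=True)
s=read_state();print(s['eef_pos'],s['ee_rot'],s['contact_force'],s['torque'],s['qpos'])
Rt=R.from_rotvec(s['ee_rot']).as_matrix();print(Rt.T@[np.cos(-.35),np.sin(-.35),0])
```

```text
[615.486  84.839  25.516] [-1.86  -2.531  0.001] [-6.951 -0.95  11.96 ] [-0.018  0.957  0.142] [ 0.236  0.879 -0.648  1.695  0.695  0.812 -0.432]
[-0.608  0.794 -0.001]
```

Emit:
{"name": "send_rows", "arguments": {
  "rows": [
    {"x":0,"y":0,"z":0,"ax":0,"ay":0,"az":-0.015},
    {"x":0,"y":0,"z":0,"ax":0,"ay":0,"az":-0.03},
    {"x":0,"y":0,"z":0,"ax":0,"ay":0,"az":-0.03}
  ]
}}

```text
t: 18.77
eef_pos: [616.0, 84.2, 25.5]
ee_rot: [1.824, 2.558, -0.001]
contact_force: [-5.1, -2.0, 11.4]
finger_gap: 0.725
grasp_force: 5.8
```

Run:
```python
from ang import *
np.set_printoptions(precision=3,suppress=True)
s=read_state();print(s['eef_pos'],s['ee_rot'],s['contact_force'],s['torque'])
f=grab_frame('wrist');np.save('w10.npy',f,allow_pickle=True);show(f,near=[614,86,26])
```

```text
[615.991  84.197  25.522] [ 1.824  2.558 -0.001] [-5.108 -1.977 11.426] [-0.363  0.757 -0.072]
C [614.3  86.1  26. ] jig [-1.1  1.6]
-140:54 -136:57 -132:62 -128:99 -124:99 -120:99 -116:99 -112:36 -108:42 -104:36 -100:42 -96:40 -92:37 -88:38 -84:36 -80:36 -76:36 -72:36 -68:36 -64:36 -60:36 -56:36 -52:36 -48:36 -44:36 -40:36 -36:36 -32:36 -28:36 -24:36 -20:36 -16:36 -12:36 -8:38 -4:40 0:44 4:44 8:54 12:62 16:99 20:99 24:99 28:99 32:60 36:56 40:54 44:54 48:54 52:54 56:54 60:54 64:54 68:54 72:54 76:54 80:54 84:54 88:54 92:54 96:54 100:54 104:54 108:55 112:54 116:55 120:54 124:55 128:54 132:55 136:54 140:54
```

Emit:
{"name": "send_rows", "arguments": {
  "rows": [
    {"x":0,"y":0,"z":0,"ax":0,"ay":0,"az":-0.015},
    {"x":0,"y":0,"z":0,"ax":0,"ay":0,"az":-0.03},
    {"x":0,"y":0,"z":0,"ax":0,"ay":0,"az":-0.03}
  ]
}}

```text
t: 19.07
eef_pos: [616.4, 83.9, 25.5]
ee_rot: [1.785, 2.584, -0.001]
contact_force: [-2.6, -1.4, 10.5]
finger_gap: 0.728
grasp_force: 5.4
```

Run:
```python
from ang import *
np.set_printoptions(precision=3,suppress=True)
s=read_state();print(s['eef_pos'],s['ee_rot'],s['contact_force'],s['torque'])
```

```text
[616.447  83.857  25.531] [ 1.785  2.584 -0.001] [-2.612 -1.395 10.526] [-0.403  0.524 -0.108]
```

Emit:
{"name": "send_rows", "arguments": {
  "rows": [
    {"x":0,"y":0,"z":-1,"ax":0,"ay":0,"az":0},
    {"x":0,"y":0,"z":-5,"ax":0,"ay":0,"az":0},
    {"x":0,"y":0,"z":-30,"ax":0,"ay":0,"az":0},
    {"x":-30,"y":0,"z":-60,"ax":0,"ay":0,"az":0},
    {"x":-60,"y":0,"z":-90,"ax":0,"ay":0,"az":0},
    {"x":-60,"y":0,"z":-90,"ax":0,"ay":0,"az":0},
    {"x":-60,"y":0,"z":-90,"ax":0,"ay":0,"az":0},
    {"x":-60,"y":0,"z":-90,"ax":0,"ay":0,"az":0}
  ]
}}

```text
t: 19.73
eef_pos: [636.9, 28.4, 114.1]
ee_rot: [-1.785, -2.584, 0.0]
contact_force: [0.4, 0.5, -0.6]
finger_gap: 0.726
grasp_force: 0.0
```

Run:
```python
from ang import *
np.set_printoptions(precision=3,suppress=True)
s=read_state();print(s['eef_pos'],s['ee_rot'],s['contact_force'],s['qpos'])
f=grab_frame('wrist');np.save('w11.npy',f,allow_pickle=True);show(f,near=[614,86,26])
x,y=proj(f,[[630,90,26]])[0].astype(int);y0=max(0,y-110);x0=max(0,x-150);print(x0,y0)
cv2.imwrite('pics/w11b.png',cv2.resize(f['color'][y0:y0+220,x0:x0+300,::-1],None,fx=2.6,fy=2.6,interpolation=cv2.INTER_CUBIC))
```

```text
[636.88   28.421 114.076] [-1.785 -2.584  0.   ] [ 0.416  0.477 -0.64 ] [ 0.374  0.789 -0.735  1.627  0.614  0.97  -0.211]
C [614.3  85.3  26. ] jig [-0.9  0.9]
-140:42 -136:36 -132:36 -128:42 -124:36 -120:42 -116:37 -112:39 -108:42 -104:41 -100:44 -96:46 -92:49 -88:53 -84:54 -80:54 -76:54 -72:48 -68:44 -64:46 -60:49 -56:50 -52:54 -48:54 -44:54 -40:56 -36:54 -32:52 -28:50 -24:48 -20:46 -16:46 -12:45 -8:44 -4:44 0:44 4:44 8:44 12:45 16:46 20:47 24:48 28:50 32:52 36:54 40:55 44:55 48:54 52:54 56:54 60:54 64:54 68:54 72:54 76:54 80:54 84:54 88:54 92:54 96:54 100:55 104:54 108:55 112:54 116:54 120:54 124:54 128:54 132:54 136:54 140:54
124 24
```

View pics/w11b.png

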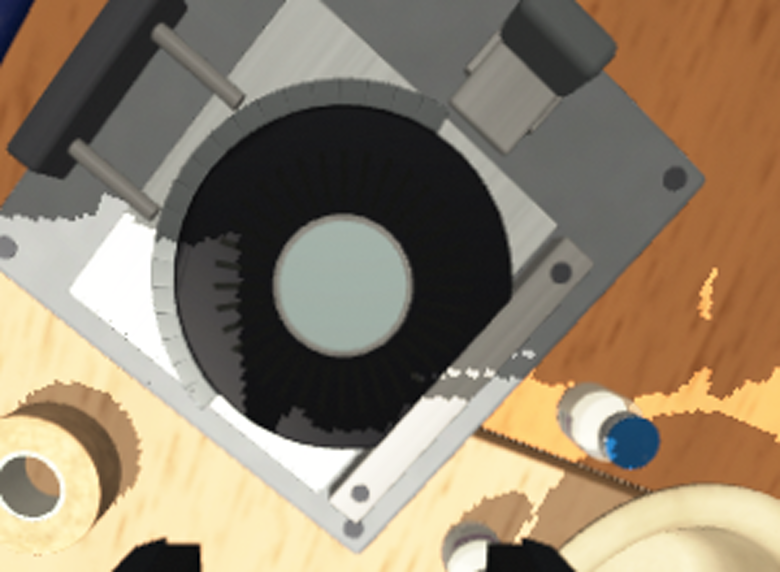

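Run:
```python
from ang import *
f=np.load('w11.npy',allow_pickle=True).item()
g=f['color'].max(2).astype(np.float32);C=np.array([614.3,85.3])
pts=[]
for d in np.arange(-30,30.1,1):
    a=np.radians(d)-.35;r=np.arange(38,58,.25);q=proj(f,np.c_[C[0]+r*np.cos(a),C[1]+r*np.sin(a),0*r+26]).astype(np.float32)
    v=cv2.remap(g,q[:,0].reshape(1,-1),q[:,1].reshape(1,-1),1)[0];b=np.where(v>62)[0]
    if len(b):pts.append(C+r[b[0]]*np.array([np.cos(a),np.sin(a)]))
pts=np.array(pts,np.float32)
vx,vy,_,_=cv2.fitLine(pts,cv2.DIST_HUBER,0,.01,.01).ravel();fy=np.arctan2(vy,vx)
S=onz(f,np.array([[562,272],[360,493]])/2.6+[124,24],23);d=S[0]-S[1];by=np.arctan2(d[1],d[0])
n=lambda a:(a-np.pi/2+np.pi/2)%np.pi-np.pi/2
print('flat',np.degrees(fy)%180-90,'bar',np.degrees(by)%180-90,'len',np.linalg.norm(d),'mid',S.mean(0))
# bar far edge line: step bar->base seen at z 23
nn=np.array([np.cos(fy+np.pi/2),np.sin(fy+np.pi/2)]);nn*=np.sign(nn[0])
print('flat dist from C',((pts-C)@nn).mean(),'resid',((pts-C)@nn).std(),'bar screw line dist beyond flat',((S[:,:2]-C)@nn)-((pts-C)@nn).mean())
```

```text
flat -20.686043 bar -19.869584770257347 len 100.38217930630994 mid [663.0716487   67.55105839  23.        ]
flat dist from C 43.85130603864008 resid 0.1568438045521412 bar screw line dist beyond flat [7.33061877 8.76097906]
```

Run:
```python
from ang import *
np.set_printoptions(precision=3,suppress=True)
s=read_state();P=s['eef_pos'];Rt=R.from_rotvec(s['ee_rot']).as_matrix();print(P,Rt.T@(np.array([614.8,85,P[2]])-P),s['t'])
f=grab_frame('wrist');s=read_state();P=s['eef_pos'];print(P,Rt.T@(np.array([614.8,85,P[2]])-P),s['t'])
```

```text
[636.274  29.232 113.55 ] [59.759 -0.255  0.071] 19.7833
[636.067  29.57  113.308] [59.37  -0.181  0.071] 19.8333
```

Emit:
{"name": "send_rows", "arguments": {
  "rows": [
    {"x":30,"y":0,"z":30,"ax":0,"ay":0,"az":0},
    {"x":59,"y":0,"z":60,"ax":0,"ay":0,"az":0},
    {"x":59,"y":0,"z":78,"ax":0,"ay":0,"az":0},
    {"x":59,"y":0,"z":84,"ax":0,"ay":0,"az":0},
    {"x":59,"y":0,"z":86,"ax":0,"ay":0,"az":0},
    {"x":59,"y":0,"z":86,"ax":0,"ay":0,"az":0},
    {"x":59,"y":0,"z":86,"ax":0,"ay":0,"az":0},
    {"x":59,"y":0,"z":86,"ax":0,"ay":0,"az":0},
    {"x":59,"y":0,"z":86,"ax":0,"ay":0,"az":0},
    {"x":59,"y":0,"z":86,"ax":0,"ay":0,"az":0}
  ]
}}

```text
t: 20.67
eef_pos: [617.2, 82.7, 29.2]
ee_rot: [1.786, 2.583, 0.001]
contact_force: [-0.3, 0.4, 0.9]
finger_gap: 0.723
grasp_force: 0.0
```

Emit:
{"name": "send_rows", "arguments": {
  "rows": [
    {"x":0,"y":0,"z":1,"ax":0,"ay":0,"az":0},
    {"x":0,"y":0,"z":2,"ax":0,"ay":0,"az":0},
    {"x":0,"y":0,"z":3,"ax":0,"ay":0,"az":0},
    {"x":0,"y":0,"z":3.6,"ax":0,"ay":0,"az":0},
    {"x":0,"y":0,"z":4,"ax":0,"ay":0,"az":0},
    {"x":0,"y":0,"z":4,"ax":0,"ay":0,"az":0},
    {"x":0,"y":0,"z":4,"ax":0,"ay":0,"az":0}
  ]
}}

```text
t: 21.25
eef_pos: [616.7, 83.3, 25.6]
ee_rot: [1.785, 2.584, -0.001]
contact_force: [-4.5, -1.4, 10.3]
finger_gap: 0.725
grasp_force: 5.4
```

Emit:
{"name": "send_rows", "arguments": {
  "rows": [
    {"x":0,"y":0,"z":0,"ax":0,"ay":0,"az":-0.015},
    {"x":0,"y":0,"z":0,"ax":0,"ay":0,"az":-0.03},
    {"x":0,"y":0,"z":0,"ax":0,"ay":0,"az":-0.03}
  ]
}}

```text
t: 21.5
eef_pos: [616.9, 83.6, 25.7]
ee_rot: [1.746, 2.611, 0.001]
contact_force: [-3.3, -0.5, 9.8]
finger_gap: 0.724
grasp_force: 5.0
```

Run:
```python
from ang import *
np.set_printoptions(precision=3,suppress=True)
s=read_state();print(s['eef_pos'],s['ee_rot'],s['contact_force'],s['torque'],s['qpos'])
```

```text
[616.911  83.589  25.652] [1.746 2.611 0.001] [-3.309 -0.458  9.755] [-0.233  0.608 -0.122] [ 0.249  0.886 -0.667  1.693  0.714  0.821 -0.353]
```

Emit:
{"name": "send_rows", "arguments": {
  "rows": [
    {"x":0,"y":0,"z":0.1,"ax":0,"ay":0,"az":-0.01},
    {"x":0,"y":0,"z":0.15,"ax":0,"ay":0,"az":-0.02},
    {"x":0,"y":0,"z":0.15,"ax":0,"ay":0,"az":-0.03},
    {"x":0,"y":0,"z":0.15,"ax":0,"ay":0,"az":-0.03}
  ]
}}

```text
t: 21.83
eef_pos: [616.8, 84.2, 25.6]
ee_rot: [1.707, 2.637, 0.001]
contact_force: [-3.1, 0.2, 10.8]
finger_gap: 0.725
grasp_force: 5.3
```

Run:
```python
from ang import *
np.set_printoptions(precision=3,suppress=True)
s=read_state();print(s['eef_pos'],s['ee_rot'],s['contact_force'],s['torque'],s['qpos'])
```

```text
[616.832  84.177  25.609] [1.707 2.637 0.001] [-3.075  0.238 10.761] [-0.051  0.671 -0.171] [ 0.253  0.889 -0.673  1.693  0.72   0.823 -0.328]
```

Emit:
{"name": "send_rows", "arguments": {
  "rows": [
    {"x":0,"y":0,"z":-1,"ax":0,"ay":0,"az":0},
    {"x":0,"y":0,"z":-5,"ax":0,"ay":0,"az":0},
    {"x":0,"y":0,"z":-30,"ax":0,"ay":0,"az":0},
    {"x":-30,"y":0,"z":-60,"ax":0,"ay":0,"az":0.05},
    {"x":-60,"y":0,"z":-90,"ax":0,"ay":0,"az":0.06},
    {"x":-60,"y":0,"z":-90,"ax":0,"ay":0,"az":0.06},
    {"x":-60,"y":0,"z":-90,"ax":0,"ay":0,"az":0.06},
    {"x":-60,"y":0,"z":-90,"ax":0,"ay":0,"az":0.06},
    {"x":-60,"y":0,"z":-90,"ax":0,"ay":0,"az":0.06}
  ]
}}

```text
t: 22.58
eef_pos: [639.7, 29.8, 113.2]
ee_rot: [-1.781, -2.585, 0.001]
contact_force: [0.0, -0.3, -0.5]
finger_gap: 0.728
grasp_force: 0.0
```

```bash
cat > flat.py <<'E'
from ang import *
def flat(f):
    C=edges(f,near=[614,86,26])[0][:2]
    g=f['color'].max(2).astype(np.float32);pts=[]
    for d in np.arange(-30,30.1,1):
        a=np.radians(d)-.35;r=np.arange(38,58,.25);q=proj(f,np.c_[C[0]+r*np.cos(a),C[1]+r*np.sin(a),0*r+26]).astype(np.float32)
        v=cv2.remap(g,q[:,0].reshape(1,-1),q[:,1].reshape(1,-1),1)[0];b=np.where(v>62)[0]
        if len(b):pts.append(C+r[b[0]]*np.array([np.cos(a),np.sin(a)]))
    pts=np.array(pts,np.float32);vx,vy,_,_=cv2.fitLine(pts,cv2.DIST_HUBER,0,.01,.01).ravel();fy=np.arctan2(vy,vx)%np.pi
    # screws: dark dots on the bar, sought near their expected places
    S=[]
    for y in(50,-50):
        c=proj(f,w((614.8,84.2,-.35),[[51,y,23]]))[0].astype(int);x0,y0=c-7
        gg=g[y0:y0+15,x0:x0+15];m=(gg<(np.median(gg)*.5+gg.min()*.5)).astype(np.uint8)
        n,l,st,ce=cv2.connectedComponentsWithStats(m);k=1+np.argmin([np.hypot(*(ce[i]-7))-.1*st[i,4] for i in range(1,n)])
        S.append(ce[k]+[x0,y0])
    Sw=onz(f,S,23);d=Sw[0]-Sw[1];nn=np.array([np.sin(fy),-np.cos(fy)])
    off=((pts-C)@nn).mean()
    print('C',C,'flat',np.degrees(fy)-90,'bar',np.degrees(np.arctan2(d[1],d[0]))-90,'len',np.linalg.norm(d),'gap',(Sw[:,:2]-C)@nn-off-7,'off',off)
E
python3 - <<'E'
from flat import *
np.set_printoptions(precision=3,suppress=True)
s=read_state();print(s['eef_pos'],s['ee_rot'],s['t'])
f=grab_frame('wrist');np.save('w12.npy',f,allow_pickle=True)
flat(np.load('w11.npy',allow_pickle=True).item());flat(f)
E
```

```text
[639.736  29.82  113.188] [-1.781 -2.585  0.001] 22.5833
C [614.279  85.314] flat -20.643768 bar -19.77905875022347 len 99.93426013714505 gap [-0.171  1.337] off 43.878857516831275
C [614.299  85.216] flat -20.08442 bar -19.90846541028567 len 99.81493093227039 gap [0.387 0.694] off 43.919526375455455
```

Run:
```python
from flat import *
np.set_printoptions(precision=1,suppress=True)
f=np.load('w2.npy',allow_pickle=True).item();k=1/1.5625
print('w2 box base edge z0',onz(f,np.array([[80,160],[80,300]])*k,0),'top edge z50',onz(f,np.array([[30,152],[20,320]])*k,50))
a=grab_frame('scene')
print('scene base',onz(a,np.array([[100,340],[140,285]])/3+[100,110],0),'top near corner', onz(a,np.array([[85,285],[130,245]])/3+[100,110],40))
b=grab_frame('wrist');s=read_state();print(s['eef_pos'],s['ee_rot'],b['T'][:3,3])
A=[regions_of(x,'keeper_tab')[:1] for x in(a,b)];print([(r['p'],r['centre'],r['pixels'].sum()) for q in A for r in q])
p=w((614.8,84.2,-.35),[[0,90,61],[0,130,42],[0,90,46]]);print(p,proj(a,p),proj(b,p))
if all(A):print(tri(a,A[0][0]['centre'],b,A[1][0]['centre']))
Rt=R.from_rotvec(s['ee_rot']).as_matrix();print(Rt.T@(p[1]-s['eef_pos']))
if A[1]:
    m=A[1][0]['pixels'];yy,xx=np.where(m);print(xx.min(),xx.max(),yy.min(),yy.max())
```

```text
w2 box base edge z0 [[546.5 330.5   0. ]
 [429.9 315.8   0. ]] top edge z50 [[549.7 331.2  50. ]
 [423.1 328.   50. ]]
scene base [[774.2 212.6   0. ]
 [793.  152.6   0. ]] top near corner [[791.2 201.6  40. ]
 [796.4 150.8  40. ]]
[640.   29.8 113.3] [-1.8 -2.6  0. ] [614.3  96.5 258.9]
[(0.86, [187.8, 224.9], np.int64(287)), (0.88, [321.1, 48.7], np.int64(2185))]
[[645.7 168.7  61. ]
 [659.4 206.3  42. ]
 [645.7 168.7  46. ]] [[186.  216.9]
 [170.  231.1]
 [186.7 221.9]] [[340.   34.4]
 [370.8  -1.6]
 [333.9  40.7]]
[643.2 165.6  34.3]
[158.   81.   71.3]
294 357 16 82
```

Emit:
{"name": "send_rows", "arguments": {
  "rows": [
    {"x":26,"y":13,"z":0,"ax":0,"ay":0,"az":0.1},
    {"x":53,"y":27,"z":0,"ax":0,"ay":0,"az":0.2},
    {"x":79,"y":41,"z":0,"ax":0,"ay":0,"az":0.3},
    {"x":105,"y":54,"z":0,"ax":0,"ay":0,"az":0.4},
    {"x":132,"y":68,"z":0,"ax":0,"ay":0,"az":0.5},
    {"x":158,"y":81,"z":0,"ax":0,"ay":0,"az":0.6},
    {"x":158,"y":81,"z":0,"ax":0,"ay":0,"az":0.715},
    {"x":158,"y":81,"z":20,"ax":0,"ay":0,"az":0.715},
    {"x":158,"y":81,"z":20,"ax":0,"ay":0,"az":0.715},
    {"x":158,"y":81,"z":20,"ax":0,"ay":0,"az":0.715}
  ],
  "gripper": -1,
  "force": 20
}}

```text
t: 23.67
eef_pos: [659.7, 204.6, 93.1]
ee_rot: [-2.576, -1.798, 0.005]
contact_force: [-0.8, 0.1, 0.2]
finger_gap: 0.006
grasp_force: 0.0
```

Emit:
{"name": "send_rows", "arguments": {
  "rows": [
    {"x":0,"y":0,"z":0,"ax":0,"ay":0,"az":0},
    {"x":0,"y":0,"z":0,"ax":0,"ay":0,"az":0},
    {"x":0,"y":0,"z":0,"ax":0,"ay":0,"az":0},
    {"x":0,"y":0,"z":0,"ax":0,"ay":0,"az":0}
  ]
}}

```text
t: 24.0
eef_pos: [661.3, 204.8, 94.9]
ee_rot: [2.577, 1.796, 0.001]
contact_force: [-0.6, -0.3, -0.3]
finger_gap: 0.01
grasp_force: 0.0
```

Run:
```python
from flat import *
np.set_printoptions(precision=2,suppress=True)
s=read_state();P=s['eef_pos'];Rt=R.from_rotvec(s['ee_rot']).as_matrix();p=w((614.8,84.2,-.35),[[0,130,42]])[0]
print(P,s['ee_rot'],s['finger_gap'],s['qpos'],s['t']);print(Rt.T@(p-P),Rt.T@[np.sin(.35),np.cos(.35),0])
```

```text
[661.26 204.85  94.94] [2.58 1.8  0.  ] 0.010159956476496498 [-0.02  0.84 -0.56  1.48  0.5   0.96 -1.07] 24.0
[ 0.7  -2.3  52.94] [ 1. -0.  0.]
```

Emit:
{"name": "send_rows", "arguments": {
  "rows": [
    {"x":0,"y":-1,"z":25,"ax":0,"ay":0,"az":0},
    {"x":0,"y":-2,"z":45,"ax":0,"ay":0,"az":0},
    {"x":0,"y":-2,"z":52,"ax":0,"ay":0,"az":0},
    {"x":0,"y":-2,"z":52,"ax":0,"ay":0,"az":0},
    {"x":0,"y":-2,"z":52,"ax":0,"ay":0,"az":0},
    {"x":-5,"y":-2,"z":52,"ax":0,"ay":0,"az":0},
    {"x":-10,"y":-2,"z":52,"ax":0,"ay":0,"az":0},
    {"x":-15,"y":-2,"z":52,"ax":0,"ay":0,"az":0},
    {"x":-19,"y":-2,"z":52,"ax":0,"ay":0,"az":0},
    {"x":-19,"y":-2,"z":52,"ax":0,"ay":0,"az":0}
  ]
}}

```text
t: 24.83
eef_pos: [652.6, 186.1, 42.7]
ee_rot: [2.577, 1.794, -0.001]
contact_force: [-0.2, -0.4, 1.2]
finger_gap: 0.006
grasp_force: 0.0
```

Emit:
{"name": "send_rows", "arguments": {
  "rows": [
    {"x":-2,"y":0,"z":0,"ax":0,"ay":0,"az":0},
    {"x":-4,"y":0,"z":0,"ax":0,"ay":0,"az":0},
    {"x":-6,"y":0,"z":0,"ax":0,"ay":0,"az":0},
    {"x":-8,"y":0,"z":0,"ax":0,"ay":0,"az":0},
    {"x":-10,"y":0,"z":0,"ax":0,"ay":0,"az":0},
    {"x":-12,"y":0,"z":0,"ax":0,"ay":0,"az":0},
    {"x":-14,"y":0,"z":0,"ax":0,"ay":0,"az":0},
    {"x":-14,"y":0,"z":0,"ax":0,"ay":0,"az":0}
  ]
}}

```text
t: 25.5
eef_pos: [647.6, 174.3, 42.4]
ee_rot: [2.577, 1.796, -0.0]
contact_force: [-0.1, 1.8, 0.8]
finger_gap: 0.002
grasp_force: 0.5
```

Emit:
{"name": "send_rows", "arguments": {
  "rows": [
    {"x":-1.5,"y":0,"z":0,"ax":0,"ay":0,"az":0},
    {"x":-3,"y":0,"z":0,"ax":0,"ay":0,"az":0},
    {"x":-4.5,"y":0,"z":0,"ax":0,"ay":0,"az":0},
    {"x":-6,"y":0,"z":0,"ax":0,"ay":0,"az":0},
    {"x":-7.5,"y":0,"z":0,"ax":0,"ay":0,"az":0},
    {"x":-9,"y":0,"z":0,"ax":0,"ay":0,"az":0},
    {"x":-9,"y":0,"z":0,"ax":0,"ay":0,"az":0}
  ]
}}

```text
t: 26.08
eef_pos: [644.6, 166.4, 42.4]
ee_rot: [-2.577, -1.797, -0.001]
contact_force: [1.5, 1.7, -0.2]
finger_gap: 0.005
grasp_force: 1.3
```

Emit:
{"name": "send_rows", "arguments": {
  "rows": [
    {"x":-1,"y":0,"z":0,"ax":0,"ay":0,"az":0},
    {"x":-2,"y":0,"z":0,"ax":0,"ay":0,"az":0},
    {"x":-3,"y":0,"z":0,"ax":0,"ay":0,"az":0},
    {"x":-3,"y":0,"z":0,"ax":0,"ay":0,"az":0},
    {"x":-3,"y":0,"z":0,"ax":0,"ay":0,"az":0}
  ]
}}

```text
t: 26.5
eef_pos: [644.6, 166.3, 42.6]
ee_rot: [-2.574, -1.798, -0.008]
contact_force: [6.0, 7.0, -4.7]
finger_gap: 0.005
grasp_force: 4.6
```

Emit:
{"name": "send_rows", "arguments": {
  "rows": [
    {"x":5,"y":0,"z":0,"ax":0,"ay":0,"az":0},
    {"x":20,"y":0,"z":0,"ax":0,"ay":0,"az":0},
    {"x":35,"y":0,"z":0,"ax":0,"ay":0,"az":0},
    {"x":35,"y":0,"z":-35,"ax":0,"ay":0,"az":0},
    {"x":35,"y":0,"z":-75,"ax":0,"ay":0,"az":0},
    {"x":20,"y":0,"z":-100,"ax":0,"ay":0,"az":0},
    {"x":-15,"y":0,"z":-120,"ax":0,"ay":0,"az":0},
    {"x":-50,"y":0,"z":-120,"ax":0,"ay":0,"az":0},
    {"x":-90,"y":0,"z":-120,"ax":0,"ay":0,"az":0},
    {"x":-130,"y":0,"z":-120,"ax":0,"ay":0,"az":0}
  ]
}}

```text
t: 27.33
eef_pos: [596.8, 39.4, 162.2]
ee_rot: [2.577, 1.797, -0.004]
contact_force: [0.7, -1.1, 0.6]
finger_gap: 0.002
grasp_force: 0.0
```

Emit:
{"name": "send_rows", "arguments": {
  "rows": [
    {"x":0,"y":0,"z":0,"ax":0,"ay":0,"az":0},
    {"x":0,"y":0,"z":0,"ax":0,"ay":0,"az":0},
    {"x":0,"y":0,"z":0,"ax":0,"ay":0,"az":0},
    {"x":0,"y":0,"z":0,"ax":0,"ay":0,"az":0},
    {"x":0,"y":0,"z":0,"ax":0,"ay":0,"az":0},
    {"x":0,"y":0,"z":0,"ax":0,"ay":0,"az":0}
  ]
}}

```text
t: 27.83
eef_pos: [598.5, 43.1, 162.2]
ee_rot: [-2.575, -1.799, -0.0]
contact_force: [-0.4, -0.1, 0.1]
finger_gap: 0.006
grasp_force: 0.0
```

Run:
```python
from flat import *
np.set_printoptions(precision=2,suppress=True)
s=read_state();print(s['eef_pos'],s['t'])
f=grab_frame('wrist');a=grab_frame('scene');np.save('w13.npy',f,allow_pickle=True)
try: flat(f)
except Exception as e: print(e)
p=(614.8,84.2,-.35)
for y in(90,70):
    q=w(p,[[0,y,46]]);print(y,proj(f,q),proj(a,q))
for x in(a,f):
    r=regions_of(x,'keeper_tab')[:1]; print([(i['p'],i['centre']) for i in r])
x,y=proj(f,[[630,110,26]])[0].astype(int);y0=max(0,y-110);x0=max(0,x-150);print(x0,y0)
cv2.imwrite('pics/w13b.png',cv2.resize(f['color'][y0:y0+220,x0:x0+300,::-1],None,fx=2.6,fy=2.6,interpolation=cv2.INTER_CUBIC))
```

```text
[598.52  43.12 162.23] 27.8333
C [614.52  84.66] flat -20.519653 bar -20.249195896797502 len 97.24080147634311 gap [0.83 1.29] off 43.380723414142295
90 [[257.67  46.87]] [[186.73 221.85]]
70 [[257.62  71.  ]] [[194.97 217.99]]
[(0.59, [197.7, 221.5])]
[(0.96, [253.7, 77.9])]
112 7
```

View pics/w13b.png

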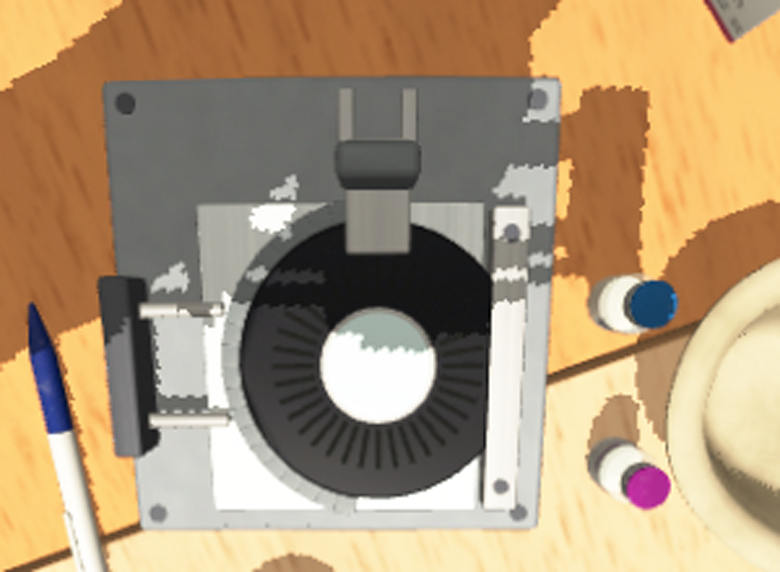

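Run:
```python
from flat import *
f=np.load('w13.npy',allow_pickle=True).item()
c,s=np.cos(.35),np.sin(.35)
def tip(f,px,off,k): P=onz(f,[np.array(px)/k+off],32)[0]-[614.8,84.2,0];return s*P[0]+c*P[1]
print('tip now',tip(f,[378,253],[112,7],2.6))
f2=np.load('w11.npy',allow_pickle=True).item();print('tip before',tip(f2,[480,128],[124,24],2.6))
```

```text
tip now 42.17455346981024
tip before 63.106290271102345
```

The tongue tip measures 42.2 mm, against 42 mm when fully home. It has moved about 20 mm, so I am handing the job in.

```bash
python3 -c "
from station import *
print(close_job())"
```

```text
the job is handed in; nothing more can be done
None
```

The ring is turned flush to the bar (flat measured parallel within about 0.3°), the keeper is fully home (tongue tip moved about 20 mm), and the vials and pen look undisturbed in the last view (the plaster roll was out of that frame); the job is handed in, but no verdict came back.

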